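# Weigh two slugs and snap the heavier into its nest

### The arm

A 7-joint arm with a two-finger parallel gripper is mounted at the origin on a cart in front of the work surface, level with it; the furniture and walls round the work are solid. World frame = base frame: x ahead of the robot, y to its left, z up, the work surface at z = 0. Lengths are in m, angles in rad, forces in N, time in s.
With the tool pointing down it reaches from about 0.4 to 0.85 m from the base axis. Payload 4.4 kg.
Tool frame: the origin (TCP) lies between the finger pads; the fingertips stand ahead of it and the grasp point (between the pads) is the TCP (robot.tip_reach is the x of the fingertips in the tool frame, in m); x points along the fingers, y is the direction in which the jaws open and shut, and the axes are right-handed (so a half turn about x gives the same grasp; the last joint's range is limited). The gripper opens to 94 mm and grips with 3 to 60 N. Pads are 16 mm wide; open, the fingers measure 119 mm over their backs; the gripper's body (75 mm by 177 mm) begins 78 mm behind the grasp point.
Start: joints at [1.126, 0.628, 0.038, 1.517, -0.027, 0.996, -0.02], TCP at [0.24, -0.604, 0.224] pointing down, gripper open.
Joint ranges: [-3.06, 3.06], [-0.37, 2.12], [-1.25, 1.32], [0.18, 2.47], [-1.1, 4.24], [0.23, 1.98], [-2.94, 2.94]. Speed limits (rad/s): [2.57, 2.57, 3.14, 3.14, 3.14, 3.14, 3.14].

### API

Orientations are given as a unit quaternion [x, y, z, w].
In Python, from station import telemetry, get_image, camera_model, robot gives the robot as it stands.
- The arm moves only by the tool move_arm, never from a script. Its argument "commands" is one flat list of numbers, 7 for each row, row after row: the opening, from 0 (shut) to 1 (fully open), then the shift along the tool's x, y, z in units of 25 cm (1.0 is 25 cm), then the turn, a rotation vector about the tool's x, y, z in units of pi/2 rad (1.0 is pi/2 rad). A call has exactly 10 rows; each row is the pose to reach, as a shift and turn from the pose commanded when the call began, along the tool's axes at that moment; what a row does not reach only later rows make up. A row lasts 1/10 s, in which the tool goes at most 50 mm and 8.59 degrees, less where a joint would pass 70% of its speed; a pose out of reach is approached as far as the arm can. A call with a number of a shift or a turn outside -1 to 1 is refused whole. A call with a gripper value outside its range is refused whole. The fingers move at their own pace and stop on an object; "force" is the grip in N (left out, the last holds). Time passes only in rows, so rows that repeat a pose let the fingers close, or fill a call up. It gives the time, the measured TCP pose, the force and the opening at its end, in the units of the state.
- telemetry.get_state(): the state, without advancing time (a new reading comes with each control period).
- get_image(name): name is "scene" or "top" or "wrist"; returns (picture, depth): 384x512x3 uint8, blue, green, red; 384x512 float32, m along the optical axis (not along the pixel's ray), 0 where there is no reading.
- camera_model(name): a dict with "fx", "fy", "cx", "cy" (pixels), "rvec" (rotation vector, rad) and "tvec" (3), from world to camera coordinates, as OpenCV has them. Camera axes: x right, y down, z forward; pixel columns grow to the right and rows downward; lengths in m; the calibration is good to about 2 mm. A picture is of the moment at which its call begins: read the wrist's pose just before it. camera_model takes no time and is no camera call; for the wrist camera it gives the pose at the moment of the call.
- robot.hand_in(): hands the job in, once; it reports no verdict.
The state is a dict: "t": time; "qpos": joint angles; "qd": joint speeds; "effort": joint torques, N m; "eef_pos": TCP position; "orientation": TCP orientation; "ft_force": force on the tool from outside, world axes, zero at the start; "ft_torque": the same for the moment, N m; "opening": finger opening in m.
Only numpy, scipy, OpenCV 4.12 (cv2) and the standard library are available. Lean on these libraries where they do the work, as an engineer would, in place of code of your own. Each camera call takes 0.05 s, during which the arm holds its last target.

### The job

One of the two look-alike steel slugs has a hidden void. Stand one in each cup of the pivot balance, gently, let go and see which side drops; then take that heavier slug and push it straight down between the sprung jaws of the nest until it sits on the seat, hold it there a moment with a firm push (12 to 20 N, never above 28 N), and let go. Leave the lighter slug standing in its cup and do not shift the bolts and the nut lying about.

Things in the scene. Friction and masses are not known exactly. Their poses are not given: they have to be found in the camera images.
- slug_a: One of two identical-looking turned steel slugs standing upright, 52 mm tall, round about z. Origin: centre of the underside. From below: spigot 25 mm dia, 8 mm high (3 mm chamfer); cone to 34 mm dia at 17 mm; 34 mm dia to 22 mm; groove 24 mm dia from 26 to 36 mm; 34 mm dia from 40 mm to the top (grip here). Mass 0.08 to 0.34 kg, not known.
- slug_b: The other slug, same shape, size and origin as slug_a. Either slug may be the heavier; where the weights differ by less than 4 % either may be kept. In a cup it leans with the beam. Behind the slugs and nest a bench grinder reaches forward to x = 0.54, up to 0.25 m high: keep the gripper clear of it.
- stand: Fixed stand of the pivot balance. Origin: centre of the underside of its base plate (70 x 90 x 10 mm); its y axis runs along the 205 mm beam, its x axis is the pivot axis, 90 mm above the bench. The two cheeks rise to 104 mm at the middle. It carries the beam with its two cups.
- beam (a joint): Tilt of the balance beam, rad: 0 level, positive = the cup_left side (+y of the stand) is down, stops at -0.06 and +0.06. It swings freely, slightly damped; with a small weight difference it takes a few seconds to move.
- cup_left (a point): Centre of the inner floor of the cup on the stand's +y side, 80 mm from the pivot, 65 mm above the bench when level; it moves with the beam (5 mm up or down). Cup: inner dia 30 mm, outer 37 mm, rim 5 mm above this floor; takes a slug's spigot.
- cup_right (a point): The same for the cup on the stand's -y side.
- nest: Fixed nest, base plate 60 x 110 x 10 mm; origin: centre of its underside. Two jaw housings (26 mm wide in x, inner faces at y = +/-31 mm, 55 mm high) stand along its y axis; front and back (x) are open, so straddle the slug along x. The sprung jaw noses, 30 mm apart, 43 mm up, 18 mm long in x, are pushed apart by the slug's cone (about 5 to 20 N) and snap into its groove when it is home.
- nest_seat (a point): Point on the nest's axis 12 mm above the bench, the lowest that the seat can be. The seat, a round steel pad 26 mm dia on shims of unknown thickness, lies 0 to 4 mm above this point, another height each time and not measured: feel for it. A locating collar round it (inner dia 27.4 mm, outer 36 mm) has its rim 9 mm above this point.
- bolt_long: Loose hexagon bolt, 35x88x31 mm, origin on its underside. Leave alone.
- bolt_short: Loose hexagon bolt, 35x74x31 mm, origin on its underside. Leave alone.
- hex_nut: Loose hexagon nut, 35x40x18 mm, origin on its underside. Leave alone.
Not all that is in view belongs to the job. Leave any green look-alike of the slug_b alone.

How it is judged:
By the outcome, as a careful person would: the job done as asked, in the order asked, and still so for the second after the job is handed in, with the robot touching nothing.
It also fails if it takes over 72 s, if anything falls off the work surface, if the arm or the gripper's body presses on something with over 40 N, if the wrist force passes 120 N, or if a joint passes its speed limit or range.

## Working session

There is one attempt and no reset: what is moved stays moved. The work goes in short steps, Python scripts to look and compute and a tool call to move; the robot and the scene stay as the last step left them, time stands still between calls to the robot, and variables do not carry over. Pictures are saved under pics/ and viewed, and the job is handed in when it is done.

Besides the shell and the picture viewer there is one more tool, called after "Call:" in YAML: its name, and indented under it one key for each argument. move_arm: Moves the arm, as the interface text tells. Shifts and turns lie within -1 to 1; 1 stands for 25 cm of shift or pi/2 rad of turn. Its arguments: {"type":"object","properties":{"commands":{"type":"array"},"force":{"type":"number"}},"required":["commands"]}

```bash
ls; mkdir -p pics; cat > h.py <<'E'
import numpy as np, cv2
from station import telemetry, get_image, camera_model, robot
def grab(n,tag):
    m=camera_model(n); im,d=get_image(n)
    cv2.imwrite(f'pics/{tag}.png',im); np.savez(f'pics/{tag}.npz',im=im,d=d,**{k:np.array(v) for k,v in m.items()})
    return im,d,m
def load(tag):
    z=np.load(f'pics/{tag}.npz'); return z['im'],z['d'],z
def pt(m,u,v,d):
    R=cv2.Rodrigues(np.array(m['rvec'],float))[0]; c=np.array([(u-m['cx'])/m['fx']*d,(v-m['cy'])/m['fy']*d,d]); return R.T@(c-np.array(m['tvec']).ravel())
def ray(m,u,v,z):
    R=cv2.Rodrigues(np.array(m['rvec'],float))[0]; o=-R.T@np.array(m['tvec']).ravel()
    r=R.T@np.array([(u-m['cx'])/m['fx'],(v-m['cy'])/m['fy'],1]); return o+r*(z-o[2])/r[2]
def cloud(m,d):
    R=cv2.Rodrigues(np.array(m['rvec'],float))[0]; v,u=np.mgrid[:d.shape[0],:d.shape[1]]
    c=np.stack([(u-m['cx'])/m['fx']*d,(v-m['cy'])/m['fy']*d,d],-1)
    P=(c-np.array(m['tvec']).ravel())@R; P[d<=0]=np.nan; return P
E
python3 - <<'E'
from h import *
s=telemetry.get_state(); print(s); print(robot.tip_reach)
for n in ['scene','top','wrist']:
    im,d,m=grab(n,n+'0'); print(n,m)
E
```

```text
pics
{'t': 0.0, 'qpos': array([ 1.12622204,  0.62930835,  0.03842417,  1.51833581, -0.02695828,
        0.99628709, -0.02003419]), 'qd': array([ 0.00017251,  0.00061472,  0.00118086,  0.0004702 , -0.00066383,
       -0.00039462, -0.0007882 ]), 'effort': array([-1.10693945e-03, -5.49724603e+01,  1.14349566e+00, -1.86632448e+01,
       -5.21227391e-02,  2.36129371e-02,  1.24752119e-04]), 'eef_pos': array([ 0.24015796, -0.60334817,  0.22358855]), 'orientation': array([-0.69432592, -0.13374812,  0.69460015, -0.13248994]), 'ft_force': array([0.10470245, 0.75758769, 1.39532389]), 'ft_torque': array([-0.00790565,  0.03284502,  0.00330433]), 'opening': 0.0939890745083655}
0.019
scene {'fx': 366.2081252338948, 'fy': 366.2081252338948, 'cx': 253.88788710772474, 'cy': 190.45753331715238, 'rvec': array([ 1.88377513, -0.8985792 ,  0.54258646]), 'tvec': array([-0.23095573,  0.25882514,  0.83681887])}
top {'fx': 384.1992403175221, 'fy': 384.1992403175221, 'cx': 258.73636866595535, 'cy': 193.065469102983, 'rvec': array([ 2.151217  , -2.16014201,  0.1185123 ]), 'tvec': array([0.10176515, 0.48583207, 1.31436846])}
wrist {'fx': 292.86391351889387, 'fy': 292.86391351889387, 'cx': 252.4683366223008, 'cy': 195.76911495061213, 'rvec': array([-2.41381077,  1.63699479,  0.22000256]), 'tvec': array([-0.64851378, -0.02769412,  0.39071755])}
```

View pics/scene0.png

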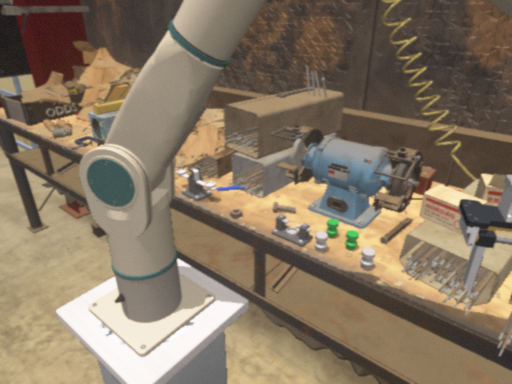

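View pics/top0.png

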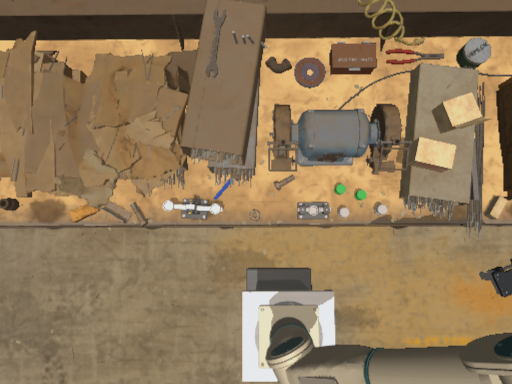

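View pics/wrist0.png

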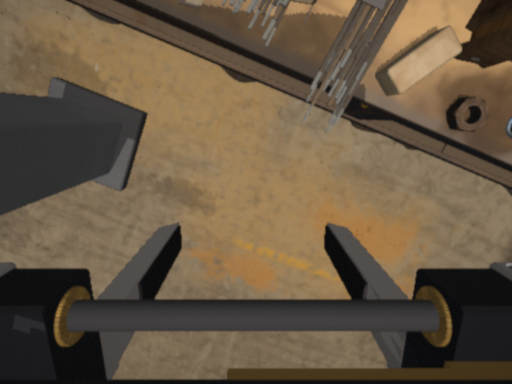

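The top view shows four slug shapes: steel ones at (344,211) and (382,209), and green look-alikes at (340,188) and (361,195). The balance is at (193,208) and the nest at (313,211). Next I'll take crops and measure.

```bash
python3 - <<'E'
from h import *
im,d,m=load('top0')
a=cv2.resize(im[165:235,150:410],None,fx=3,fy=3,interpolation=cv2.INTER_CUBIC); cv2.imwrite('pics/c1.png',a)
im2,d2,m2=load('scene0')
b=cv2.resize(im2[150:280,170:400],None,fx=3.4,fy=3.4,interpolation=cv2.INTER_CUBIC); cv2.imwrite('pics/c2.png',b)
P=cloud(m,d)
for n,(u,v) in dict(s1=(344,211),s2=(382,209),g1=(340,188),g2=(361,195),cl=(168,206),cr=(218,210),nest=(313,211),nut=(255,215),b=(285,182),edge=(300,225)).items(): print(n,P[v,u].round(4))
E
```

```text
s1 [ 0.4204 -0.1908  0.054 ]
s2 [ 0.4267 -0.3203  0.0534]
g1 [ 0.4999 -0.18    0.051 ]
g2 [ 0.4755 -0.2515  0.0498]
cl [0.4393 0.4082 0.0638]
cr [0.4248 0.2378 0.0649]
nest [ 0.4238 -0.0907  0.0127]
nut [ 0.4115  0.1136 -0.001 ]
b [0.5271 0.0066 0.0145]
edge [ 0.387  -0.0772 -0.3248]
```

View pics/c1.png

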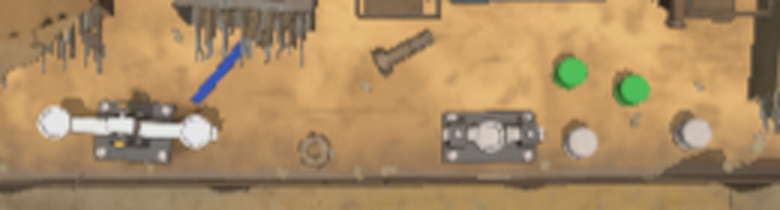

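View pics/c2.png

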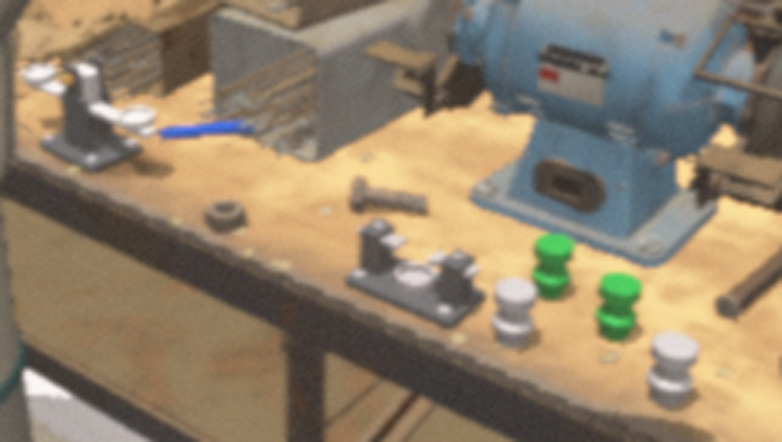

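```bash
python3 - <<'E'
from h import *
from scipy.spatial.transform import Rotation as Ro
s=telemetry.get_state(); R=Ro.from_quat(s['orientation']).as_matrix(); print(R.round(3))
m=camera_model('wrist'); Rc=cv2.Rodrigues(np.array(m['rvec']))[0]; o=-Rc.T@m['tvec']
print('cam in tool',R.T@(o-s['eef_pos'])); print('cam axes in tool (cols x,y,z)\n',(R.T@Rc.T).round(3))
# subpixel centers from top cam
im,d,mm=load('top0'); P=cloud(mm,d)
for n,(u,v) in dict(s1=(344,211),s2=(382,209)).items():
    w=P[v-9:v+10,u-9:u+10]; k=(w[...,2]>0.046)&(w[...,2]<.06); vv,uu=np.nonzero(k); uc,vc=uu.mean()+u-9,vv.mean()+v-9
    print(n,k.sum(),uc,vc,ray(mm,uc,vc,.052).round(4), w[k].mean(0))
im,d,mm=load('scene0'); P=cloud(mm,d)
for q in [(0.42,-.19),(.427,-.32)]:
    k=(abs(P[...,0]-q[0])<.03)&(abs(P[...,1]-q[1])<.03)&(P[...,2]>.048)&(P[...,2]<.065); print(k.sum(),P[k].mean(0),np.argwhere(k).mean(0))
E
```

```text
[[-0.001  0.37  -0.929]
 [ 0.001 -0.929 -0.37 ]
 [-1.    -0.001 -0.   ]]
cam in tool [-0.1592457  -0.00028776 -0.07497517]
cam axes in tool (cols x,y,z)
 [[ 0.001 -0.261  0.965]
 [ 1.    -0.    -0.001]
 [ 0.     0.965  0.261]]
s1 74 343.64864864864865 212.43243243243242 [ 0.4157 -0.1898  0.052 ] [ 0.41570074 -0.18994431  0.05148837]
s2 72 381.52777777777777 209.63888888888889 [ 0.4247 -0.319   0.052 ] [ 0.42473226 -0.31935954  0.05098332]
75 [ 0.41495957 -0.19298726  0.05091187] [235.06666667 320.66666667]
93 [ 0.42439519 -0.32265688  0.05080326] [251.55913978 367.69892473]
```

```bash
cat >> h.py <<'E'
from scipy.spatial.transform import Rotation as Ro
RD=np.array([[0,1,0],[0,0,-1],[-1,0,0]],float) # cols: x=down,y=+X,z=-Y
def go(target,Rt=RD,s=None):
    s=s or telemetry.get_state(); R=Ro.from_quat(s['orientation']).as_matrix()
    sh=R.T@(np.array(target)-s['eef_pos'])/.25; rv=Ro.from_matrix(R.T@Rt).as_rotvec()/(np.pi/2)
    print('shift',sh.round(4),'turn',rv.round(4))
def st():
    s=telemetry.get_state(); R=Ro.from_quat(s['orientation']).as_matrix()
    print('t',round(s['t'],2),'pos',s['eef_pos'].round(4),'f',s['ft_force'].round(2),'tq',s['ft_torque'].round(2),'op',round(s['opening'],4)); print('Rerr',(Ro.from_matrix(RD.T@R).as_rotvec()).round(4),'q',s['qpos'].round(2))
E
python3 - <<'E'
from h import *
P=np.concatenate([cloud(m,d).reshape(-1,3) for _,d,m in [load('top0'),load('scene0')]])
P=P[(P[:,0]>.35)&(P[:,0]<.56)&(P[:,1]>-.75)&(P[:,1]<.5)&(P[:,2]<.6)]
for y in np.arange(-.75,.5,.05):
    print(round(y,2),[ (round(float(P[k][:,2].max()),3) if (k:=(abs(P[:,1]-y)<.025)&(abs(P[:,0]-x)<.025)).any() else None) for x in (.375,.425,.475,.525)])
go((.4157,-.21,.22))
E
```

```text
-0.75 [0.003, 0.041, 0.044, 0.006]
-0.7 [0.041, 0.044, 0.04, 0.021]
-0.65 [0.028, 0.029, 0.07, 0.07]
-0.6 [0.019, 0.114, 0.117, 0.116]
-0.55 [0.057, 0.114, 0.118, 0.119]
-0.5 [0.062, 0.113, 0.118, 0.185]
-0.45 [0.004, 0.082, 0.118, 0.186]
-0.4 [0.007, 0.059, 0.12, 0.122]
-0.35 [0.008, 0.055, 0.006, 0.23]
-0.3 [0.003, 0.056, 0.006, 0.223]
-0.25 [0.005, 0.009, 0.058, 0.229]
-0.2 [0.055, 0.059, 0.055, 0.053]
-0.15 [0.012, 0.055, 0.056, 0.055]
-0.1 [0.015, 0.053, 0.014, 0.007]
-0.05 [0.015, 0.056, 0.017, 0.015]
0.0 [0.006, 0.008, 0.006, 0.259]
0.05 [0.008, 0.007, 0.019, 0.26]
0.1 [0.022, 0.022, 0.006, 0.045]
0.15 [0.025, 0.02, 0.006, 0.066]
0.2 [0.006, 0.056, 0.039, 0.07]
0.25 [0.009, 0.074, 0.044, 0.06]
0.3 [0.011, 0.106, 0.104, 0.011]
0.35 [0.006, 0.107, 0.107, 0.043]
0.4 [0.004, 0.073, 0.074, 0.104]
0.45 [0.005, 0.059, 0.054, 0.105]
shift [ 0.0168 -1.2027 -1.2342] turn [-7.588e-01 -5.000e-04  8.000e-04]
```

Call:
move_arm:
  commands: [0.7,0,-0.12,-0.12,-0.08,0,0,0.7,0,-0.24,-0.25,-0.16,0,0,0.7,0,-0.36,-0.37,-0.24,0,0,0.7,0,-0.48,-0.5,-0.32,0,0,0.7,0,-0.6,-0.62,-0.4,0,0,0.7,0,-0.72,-0.74,-0.49,0,0,0.7,0,-0.84,-0.86,-0.58,0,0,0.7,0,-0.95,-0.97,-0.67,0,0,0.7,0,-0.98,-1,-0.76,0,0,0.7,0,-0.98,-1,-0.76,0,0]
  force: 30

```text
t: 1.15
eef_pos: [0.3829, -0.2818, 0.2245]
orientation: [0.499, 0.502, -0.498, 0.501]
ft_force: [-0.5, 0.2, 1.0]
opening: 0.0656
```

```bash
python3 - <<'E'
from h import *
st(); grab('wrist','w1'); go((.4157,-.19,.22))
E
```

```text
t 1.15 pos [ 0.3829 -0.2818  0.2245] f [-0.47  0.2   0.99] tq [-0.03 -0.08 -0.02] op 0.0656
Rerr [-0.0065  0.0009  0.0004] q [ 0.81  0.4  -0.32  1.98  0.17  0.79  0.4 ]
shift [ 0.018   0.1342 -0.3745] turn [ 0.0002 -0.     -0.    ]
```

View pics/w1.png

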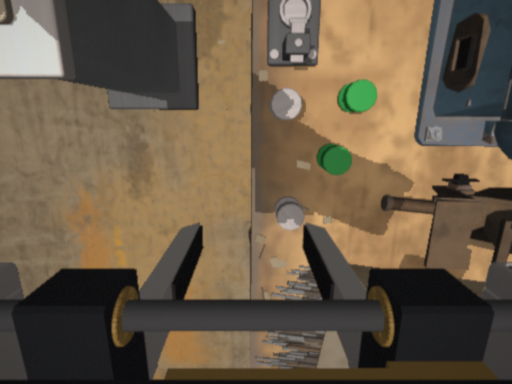

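```bash
cat >> h.py <<'E'
def topfit(tag,q,zlo,zhi,r=.03):
    im,d,m=load(tag); P=cloud(m,d)
    k=(np.hypot(P[...,0]-q[0],P[...,1]-q[1])<r)&(P[...,2]>zlo)&(P[...,2]<zhi)
    n,l,stt,_=cv2.connectedComponentsWithStats(k.astype(np.uint8)); 
    i=1+np.argmax(stt[1:,4]); k=l==i
    c,_=cv2.findContours(k.astype(np.uint8),cv2.RETR_EXTERNAL,cv2.CHAIN_APPROX_NONE); c=max(c,key=len)[:,0]
    z=np.median(P[k][:,2]); w=np.array([ray(m,u,v,z) for u,v in c])[:,:2]
    (cx,cy),rr=cv2.minEnclosingCircle(w.astype(np.float32))
    A=np.c_[2*w,np.ones(len(w))]; s=np.linalg.lstsq(A,(w**2).sum(1),rcond=None)[0]
    print(tag,'n',k.sum(),'z',z.round(4),'mean',P[k].mean(0)[:2].round(4),'fit',s[:2].round(4),'dia',(2*np.sqrt(s[2]+s[:2]@s[:2])).round(4),'px',np.argwhere(k).mean(0)[::-1].round(1))
E
python3 - <<'E'
from h import *
topfit('w1',(.4157,-.191),.045,.06); topfit('w1',(.4247,-.32),.045,.06)
im,d,m=load('w1'); cv2.imwrite('pics/c3.png',cv2.resize(im[70:240,230:400],None,fx=4,fy=3.5,interpolation=cv2.INTER_CUBIC)); print(cloud(m,d)[120,295])
E
```

```text
w1 n 781 z 0.051 mean [ 0.4178 -0.1917] fit [ 0.4178 -0.1918] dia 0.0326 px [285.9 103.4]
w1 n 606 z 0.0507 mean [ 0.4273 -0.3203] fit [ 0.4273 -0.3204] dia 0.0332 px [289.9 215.7]
[ 0.43588382 -0.20945361 -0.00124006]
```

View pics/c3.png

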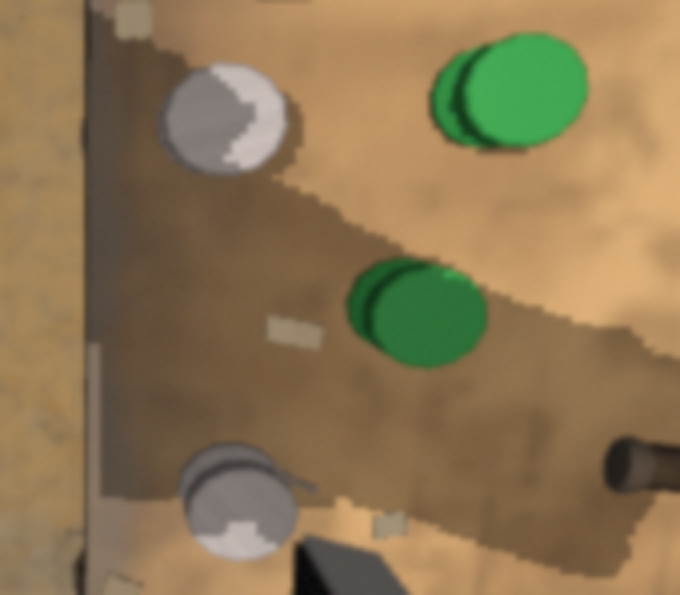

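The close crop shows both steel slugs upright, at wrist pixels (286,103) and (290,216), with the greens at (358,96) and (336,160). They measure 51 mm tall and 33 mm across, which fits. I'll take the one at (0.418, -0.192) first.

```bash
python3 - <<'E'
from h import *
go((.4178,-.1918,.15))
E
```

```text
shift [ 0.298   0.1426 -0.3673] turn [ 0.0002 -0.     -0.    ]
```

Call:
move_arm:
  commands: [0.7,0.08,0.04,-0.1,0,0,0,0.7,0.16,0.08,-0.2,0,0,0,0.7,0.24,0.12,-0.3,0,0,0,0.7,0.298,0.143,-0.367,0,0,0,0.7,0.298,0.143,-0.367,0,0,0,0.7,0.298,0.143,-0.367,0,0,0,0.7,0.298,0.143,-0.367,0,0,0,0.7,0.298,0.143,-0.367,0,0,0,0.7,0.298,0.143,-0.367,0,0,0,0.7,0.298,0.143,-0.367,0,0,0]

```text
t: 2.2
eef_pos: [0.4177, -0.1927, 0.1503]
orientation: [0.5, 0.5, -0.5, 0.5]
ft_force: [-0.6, -0.6, -0.1]
opening: 0.0659
```

```bash
python3 - <<'E'
from h import *
st(); grab('wrist','w2'); topfit('w2',(.4178,-.1918),.045,.06); topfit('w2',(.4273,-.32),.045,.06)
E
```

```text
t 2.2 pos [ 0.4177 -0.1927  0.1503] f [-0.61 -0.59 -0.12] tq [-0.01 -0.08  0.03] op 0.0659
Rerr [-0.0005 -0.0005  0.0006] q [ 0.57  0.49 -0.28  2.1   0.24  0.58  0.12]
w2 n 1026 z 0.0508 mean [ 0.418  -0.1909] fit [ 0.418  -0.1911] dia 0.0331 px [253.7 200.1]
w2 n 59 z 0.0508 mean [ 0.4277 -0.3346] fit [ 0.4279 -0.3304] dia 0.0148 px [262.8 332.1]
```

View pics/w2.png

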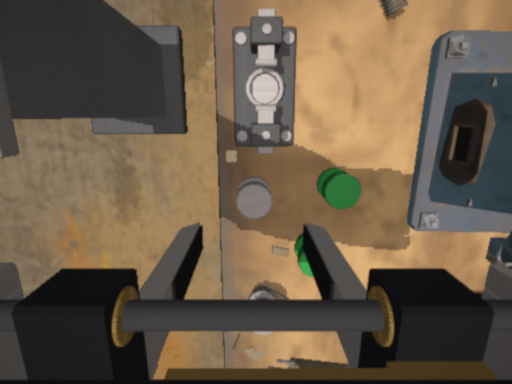

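Call:
move_arm:
  commands: [0.7,0.1,0,-0.006,0,0,0,0.7,0.2,0,-0.006,0,0,0,0.7,0.3,0,-0.006,0,0,0,0.7,0.38,0,-0.006,0,0,0,0.7,0.417,0,-0.006,0,0,0,0.7,0.417,0,-0.006,0,0,0,0.2,0.417,0,-0.006,0,0,0,0.2,0.417,0,-0.006,0,0,0,0.2,0.417,0,-0.006,0,0,0,0.2,0.417,0,-0.006,0,0,0]
  force: 30

```text
t: 3.25
eef_pos: [0.418, -0.1908, 0.0464]
orientation: [0.5, 0.5, -0.499, 0.501]
ft_force: [-0.1, -0.3, -0.4]
opening: 0.0372
```

```bash
python3 - <<'E'
from h import *
st()
im,d,m=load('w2'); P=cloud(m,d)
print(P[88,265],P[75:101,265,2].round(4))
topfit('w2',(.424,-.09),.009,.0185,.018)
topfit('w2',(.424,-.09),.0185,.0225,.03)
cv2.imwrite('pics/c4.png',cv2.resize(im[0:170,215:315],None,fx=5,fy=3.5,interpolation=cv2.INTER_CUBIC))
E
```

```text
t 3.25 pos [ 0.418  -0.1908  0.0464] f [-0.11 -0.26 -0.35] tq [-0.11 -0.09 -0.03] op 0.0372
Rerr [-0.0015 -0.0005  0.0012] q [ 0.48  0.68 -0.16  2.18  0.34  0.3   0.03]
[ 0.42876398 -0.09044172  0.01343581] [0.0132 0.0137 0.0142 0.0141 0.0134 0.0129 0.0129 0.0152 0.0138 0.0152
 0.0134 0.0135 0.014  0.0134 0.0133 0.0134 0.0129 0.0133 0.0127 0.014
 0.0141 0.0126 0.0138 0.0129 0.0139 0.0141]
w2 n 696 z 0.0136 mean [ 0.4281 -0.0901] fit [ 0.4281 -0.0902] dia 0.0268 px [264.3  87.5]
w2 n 412 z 0.0199 mean [ 0.4279 -0.0879] fit [ 0.4279 -0.0904] dia 0.0313 px [264.4  84.3]
```

View pics/c4.png

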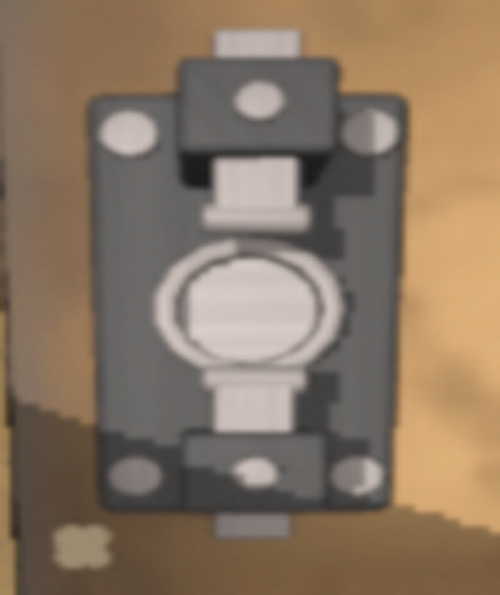

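Call:
move_arm:
  commands: [0.2,0,0,0,0,0,0,0.2,0,0,0,0,0,0,0.2,0,0,0,0,0,0,0.2,-0.05,0,0,0,0,0,0.2,-0.2,0,0,0,0,0,0.2,-0.38,0,-0.05,0,0,0,0.2,-0.54,0,-0.2,0,0,0,0.2,-0.62,0.02,-0.36,0,0,0,0.2,-0.62,0.04,-0.54,0,0,0,0.2,-0.62,0.05,-0.7,0,0,0]

```text
t: 4.25
eef_pos: [0.43, -0.0137, 0.2014]
orientation: [0.5, 0.5, -0.499, 0.501]
ft_force: [1.2, -0.4, -2.4]
opening: 0.0325
```

```bash
python3 - <<'E'
from h import *
st(); go((.428,.15,.2))
E
```

```text
t 4.25 pos [ 0.43   -0.0137  0.2014] f [ 1.15 -0.4  -2.45] tq [-0.05 -0.1  -0.05] op 0.0325
Rerr [-0.0017  0.0001  0.0016] q [ 0.22  0.37 -0.34  2.12  0.19  0.68 -0.24]
shift [ 0.0058 -0.0068 -0.6547] turn [ 0.0011 -0.     -0.001 ]
```

Call:
move_arm:
  commands: [0.2,0,0,-0.17,0,0,0,0.2,0,0,-0.34,0,0,0,0.2,0,0,-0.51,0,0,0,0.2,0,0,-0.62,0,0,0,0.2,0,0,-0.65,0,0,0,0.2,0,0,-0.65,0,0,0,0.2,0,0,-0.65,0,0,0,0.2,0,0,-0.65,0,0,0,0.2,0,0,-0.65,0,0,0,0.2,0,0,-0.65,0,0,0]

```text
t: 5.25
eef_pos: [0.4297, 0.146, 0.2008]
orientation: [0.5, 0.5, -0.5, 0.5]
ft_force: [-0.1, 0.6, -3.2]
opening: 0.0331
```

```bash
python3 - <<'E'
from h import *
st(); grab('wrist','w3'); 
topfit('w3',(.426,.24),.06,.078)
topfit('w3',(.439,.41),.06,.078)
E
```

```text
t 5.25 pos [0.4297 0.146  0.2008] f [-0.15  0.56 -3.2 ] tq [-0.01 -0.11 -0.  ] op 0.0331
Rerr [-0.     -0.0003  0.    ] q [-0.13  0.4  -0.35  2.06  0.21  0.71 -0.61]
w3 n 1254 z 0.0646 mean [0.4308 0.2484] fit [0.4308 0.2482] dia 0.0361 px [254.5  87.6]Traceback (most recent call last):
  File "<stdin>", line 4, in <module>
  File "h.py", line 31, in topfit
    i=1+np.argmax(stt[1:,4]); k=l==i
        ~~~~~~~~~^^^^^^^^^^^
    return _wrapfunc(a, 'argmax', axis=axis, out=out, **kwds)
    return bound(*args, **kwds)
ValueError: attempt to get argmax of an empty sequence
```

View pics/w3.png

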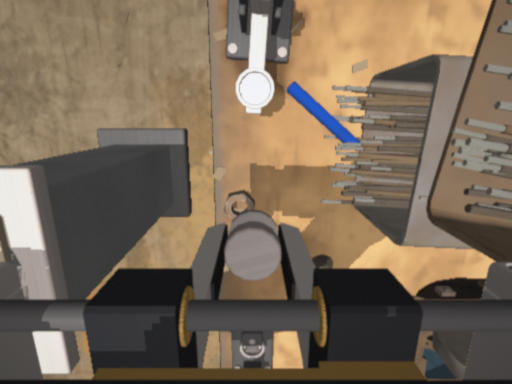

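```bash
python3 - <<'E'
from h import *
topfit('w3',(.43,.146),.2,.213,.02)
im,d,m=load('w3'); P=cloud(m,d)
print('rim/floor z across',P[88,234:276,2].round(4))
for t in ['w3','top0']:
  _,d,m=load(t);Q=cloud(m,d).reshape(-1,3)
  for y in np.arange(.1,.5,.05): print(t,round(y,2),[ (round(float(np.nanmax(Q[k][:,2])),3) if (k:=(abs(Q[:,1]-y)<.025)&(abs(Q[:,0]-x)<.01)&(Q[:,2]<.4)).any() else None) for x in (.49,.51,.53,.55,.57,.59)])
st()
E
```

```text
w3 n 2648 z 0.2053 mean [0.4289 0.1464] fit [0.4291 0.146 ] dia 0.0353 px [252.9 252.1]
rim/floor z across [-0.0017 -0.002   0.0692  0.0676  0.0684  0.0652  0.0643  0.0654  0.0621
  0.0632  0.0636  0.0653  0.0635  0.0638  0.0645  0.0639  0.0646  0.0644
  0.065   0.065   0.0642  0.0634  0.0636  0.0639  0.0635  0.0638  0.0627
  0.0636  0.0635  0.064   0.0638  0.065   0.0631  0.0651  0.0649  0.0648
  0.0651  0.0673  0.0697  0.069   0.0685 -0.0018]
w3 0.1 [0.001, 0.001, 0.001, 0.135, 0.135, 0.135]
w3 0.15 [0.313, 0.294, 0.064, 0.136, 0.22, 0.201]
w3 0.2 [0.295, 0.288, 0.067, 0.194, 0.195, 0.189]
w3 0.25 [0.038, 0.052, 0.06, 0.061, 0.183, 0.181]
w3 0.3 [0.002, 0.001, 0.001, 0.002, 0.176, 0.152]
w3 0.35 [0.001, 0.002, 0.002, 0.002, 0.002, 0.001]
w3 0.4 [None, None, None, None, None, None]
w3 0.45 [None, None, None, None, None, None]
top0 0.1 [0.004, 0.005, 0.004, 0.134, 0.135, 0.136]
top0 0.15 [0.004, 0.058, 0.066, 0.137, 0.3, 0.301]
top0 0.2 [0.039, 0.068, 0.07, 0.198, 0.3, 0.301]
top0 0.25 [0.044, 0.053, 0.06, 0.137, 0.299, 0.301]
top0 0.3 [0.003, 0.005, 0.009, 0.011, 0.195, 0.299]
top0 0.35 [0.007, 0.042, 0.043, 0.104, 0.138, 0.29]
top0 0.4 [0.008, 0.035, 0.091, 0.11, 0.142, 0.182]
top0 0.45 [0.054, 0.077, 0.088, 0.121, 0.2, 0.2]
t 5.3 pos [0.4297 0.1463 0.2008] f [-0.1  -0.11 -1.85] tq [-0.04 -0.11  0.02] op 0.0331
Rerr [-0.0004 -0.0002  0.0001] q [-0.13  0.4  -0.35  2.06  0.21  0.71 -0.61]
```

```bash
python3 - <<'E'
from h import *
go((.4311,.2477,.135))
E
```

```text
shift [ 0.263   0.0058 -0.4058] turn [ 0.0003  0.0001 -0.0001]
```

Call:
move_arm:
  commands: [0.2,0,0.006,-0.12,0,0,0,0.2,0,0.006,-0.25,0,0,0,0.2,0,0.006,-0.36,0,0,0,0.2,0.05,0.006,-0.406,0,0,0,0.2,0.12,0.006,-0.406,0,0,0,0.2,0.2,0.006,-0.406,0,0,0,0.2,0.263,0.006,-0.406,0,0,0,0.2,0.263,0.006,-0.406,0,0,0,0.2,0.263,0.006,-0.406,0,0,0,0.2,0.263,0.006,-0.406,0,0,0]

```text
t: 6.3
eef_pos: [0.4314, 0.2484, 0.1355]
orientation: [0.5, 0.5, -0.499, 0.5]
ft_force: [-0.2, -0.3, -3.1]
opening: 0.0329
```

```bash
python3 - <<'E'
from h import *
st(); im,d,m=grab('wrist','w4'); print(m['tvec'])
topfit('w4',(.431,.248),.13,.15,.02)
topfit('w4',(.439,.41),.05,.078,.02)
E
```

```text
t 6.3 pos [0.4314 0.2484 0.1355] f [-0.18 -0.27 -3.14] tq [ 0.07 -0.07  0.04] op 0.0329
Rerr [-0.0012  0.0004  0.0009] q [-0.37  0.56 -0.3   2.02  0.28  0.6  -0.86]
[-0.43089438  0.23603329  0.36821412]
w4 n 2847 z 0.14 mean [0.4306 0.2494] fit [0.4305 0.2488] dia 0.0364 px [252.8 250.8]
w4 n 678 z 0.0646 mean [0.4397 0.397 ] fit [0.4403 0.3996] dia 0.0221 px [265.9   7.8]
```

View pics/w4.png

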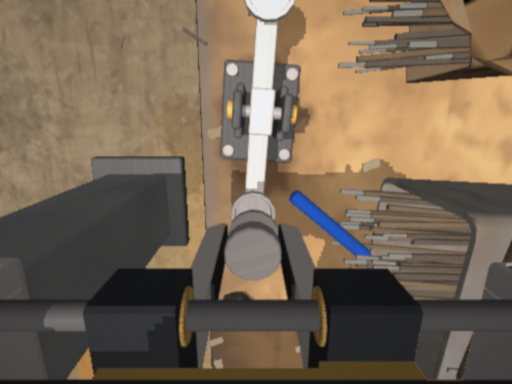

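Call:
move_arm:
  commands: [0.2,0.02,0,0,0,0,0,0.2,0.04,0,0,0,0,0,0.2,0.06,0,0,0,0,0,0.2,0.075,0,0,0,0,0,0.2,0.085,0,0,0,0,0,0.2,0.092,0,0,0,0,0,0.2,0.098,0,0,0,0,0,0.2,0.104,0,0,0,0,0,0.2,0.108,0,0,0,0,0,0.2,0.112,0,0,0,0,0]

```text
t: 7.35
eef_pos: [0.431, 0.2486, 0.107]
orientation: [0.5, 0.5, -0.499, 0.5]
ft_force: [-0.1, 0.5, -2.2]
opening: 0.0328
```

```bash
python3 - <<'E'
from h import *
st(); im,d,m=grab('wrist','w5')
topfit('w5',(.4395,.4075),.06,.08,.02); st()
E
```

```text
t 7.35 pos [0.431  0.2486 0.107 ] f [-0.1   0.5  -2.17] tq [ 0.04 -0.05 -0.05] op 0.0328
Rerr [-0.0019  0.0002  0.0002] q [-0.39  0.61 -0.27  2.04  0.31  0.53 -0.89]
w5 n 267 z 0.0618 mean [0.4404 0.3905] fit [0.4408 0.3914] dia 0.0118 px [269.9   4.9]
t 7.4 pos [0.4309 0.2485 0.1069] f [ 0.97 -0.36 -2.38] tq [ 0.04 -0.12 -0.01] op 0.0331
Rerr [-0.0018 -0.      0.    ] q [-0.39  0.61 -0.27  2.04  0.31  0.53 -0.89]
```

View pics/w5.png

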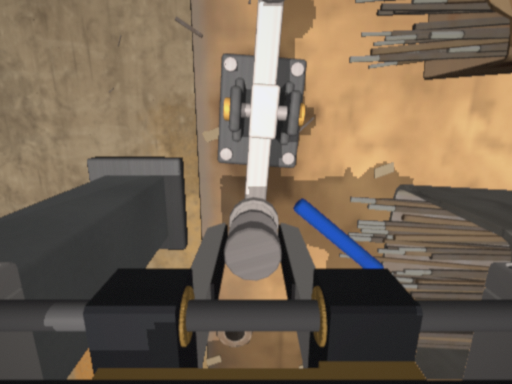

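```bash
python3 - <<'E'
from h import *
for t in ['w4','w5']:
    im,d,m=load(t); P=cloud(m,d); k=(P[...,2]>.05)&(P[...,2]<.1)&(im.min(-1)>150)
    for y in (.28,.29,.30,.345,.36,.37,.38):
        kk=k&(abs(P[...,1]-y)<.004)&(abs(P[...,0]-.435)<.012); print(t,y,kk.sum(),np.median(P[kk],0).round(4) if kk.any() else '')
E
```

```text
w4 0.28 181 [0.4334 0.2799 0.0579]
w4 0.29 185 [0.4334 0.2897 0.0579]
w4 0.3 197 [0.4341 0.3    0.0578]
w4 0.345 142 [0.4371 0.3467 0.0585]
w4 0.36 241 [0.4383 0.3601 0.0579]
w4 0.37 242 [0.439  0.37   0.0579]
w4 0.38 244 [0.4396 0.3801 0.058 ]
w5 0.28 216 [0.4326 0.2802 0.0551]
w5 0.29 233 [0.4333 0.29   0.0557]
w5 0.3 234 [0.4343 0.3002 0.0562]
w5 0.345 164 [0.4369 0.3467 0.0595]
w5 0.36 309 [0.4386 0.36   0.0597]
w5 0.37 331 [0.4391 0.3701 0.0603]
w5 0.38 332 [0.4396 0.3801 0.0609]
```

Call:
move_arm:
  commands: [0.45,0.002,0,0,0,0,0,0.5,0.002,0,0,0,0,0,0.6,0.002,0,0,0,0,0,0.65,0.002,0,0,0,0,0,0.65,0.002,0,0,0,0,0,0.65,-0.1,0,0,0,0,0,0.65,-0.22,0,0,0,0,0,0.65,-0.34,0,0,0,0,0,0.65,-0.37,0,0.1,0,0,0,0.65,-0.37,0,0.2,0,0,0]

```text
t: 8.4
eef_pos: [0.4318, 0.1991, 0.2012]
orientation: [0.5, 0.5, -0.498, 0.501]
ft_force: [0.5, 0.2, -0.9]
opening: 0.0608
```

```bash
python3 - <<'E'
from h import *
st(); im,d,m=grab('wrist','w6')
topfit('w6',(.431,.248),.1,.125,.03)
topfit('w6',(.4395,.4075),.06,.08,.025); 
E
```

```text
t 8.4 pos [0.4318 0.1991 0.2012] f [ 0.52  0.22 -0.95] tq [-0.05 -0.19  0.02] op 0.0608
Rerr [-0.0036  0.0018  0.0035] q [-0.24  0.43 -0.35  2.01  0.22  0.73 -0.72]
w6 n 1243 z 0.1108 mean [0.4304 0.2455] fit [0.4305 0.2453] dia 0.033 px [251.7 152.7]Traceback (most recent call last):
  File "<stdin>", line 4, in <module>
  File "h.py", line 31, in topfit
    i=1+np.argmax(stt[1:,4]); k=l==i
        ~~~~~~~~~^^^^^^^^^^^
    return _wrapfunc(a, 'argmax', axis=axis, out=out, **kwds)
    return bound(*args, **kwds)
ValueError: attempt to get argmax of an empty sequence
```

View pics/w6.png

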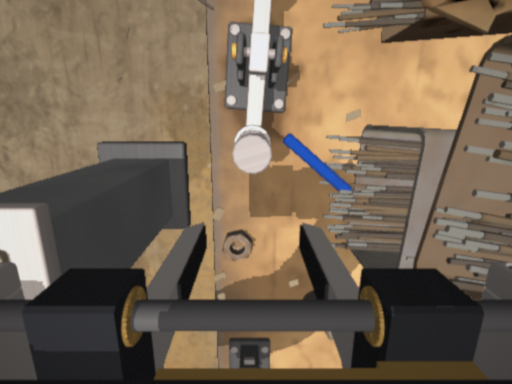

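Call:
move_arm:
  commands: [0.65,0,0,0.12,0,0,0,0.65,0,0,0.24,0,0,0,0.65,0,0,0.36,0,0,0,0.65,0,-0.01,0.48,0,0,0,0.65,0,-0.02,0.6,0,0,0,0.65,0,-0.02,0.72,0,0,0,0.65,0,-0.02,0.84,0,0,0,0.65,0,-0.02,0.96,0,0,0,0.65,0,-0.02,1,0,0,0,0.65,0,-0.02,1,0,0,0]

```text
t: 9.45
eef_pos: [0.4263, -0.0525, 0.1994]
orientation: [-0.5, -0.5, 0.5, -0.5]
ft_force: [-0.1, 0.1, -1.2]
opening: 0.0614
```

```bash
python3 - <<'E'
from h import *
st(); go((.4275,-.31,.15))
E
```

```text
t 9.45 pos [ 0.4263 -0.0525  0.1994] f [-0.1   0.09 -1.2 ] tq [-0.03 -0.06  0.03] op 0.0614
Rerr [ 0.0014 -0.0001 -0.0001] q [ 0.31  0.37 -0.34  2.12  0.2   0.67 -0.16]
shift [0.1978 0.0061 1.03  ] turn [-0.0009  0.0001  0.0001]
```

Call:
move_arm:
  commands: [0.65,0,0,0.12,0,0,0,0.65,0,0,0.24,0,0,0,0.65,0,0,0.36,0,0,0,0.65,0,0,0.48,0,0,0,0.65,0,0,0.6,0,0,0,0.65,0,0,0.72,0,0,0,0.65,0.04,0,0.84,0,0,0,0.65,0.12,0.006,0.96,0,0,0,0.65,0.2,0.006,1,0,0,0,0.65,0.2,0.006,1,0,0,0]

```text
t: 10.45
eef_pos: [0.4277, -0.3006, 0.1473]
orientation: [0.5, 0.502, -0.5, 0.499]
ft_force: [-0.3, 0.3, -0.1]
opening: 0.0612
```

```bash
python3 - <<'E'
from h import *
st(); im,d,m=grab('wrist','w7')
topfit('w7',(.4275,-.32),.04,.06,.03); go((.4275,-.3203,.0464))
E
```

```text
t 10.45 pos [ 0.4277 -0.3006  0.1473] f [-0.32  0.34 -0.08] tq [ 0.01 -0.06  0.01] op 0.0612
Rerr [-0.0012  0.0028 -0.0033] q [ 0.75  0.57 -0.28  1.94  0.24  0.67  0.32]
w7 n 1040 z 0.0507 mean [ 0.4277 -0.3197] fit [ 0.4277 -0.3198] dia 0.0341 px [253.8 222.9]
shift [ 0.4084 -0.0035  0.0839] turn [ 0.0019 -0.0016  0.0011]
```

View pics/w7.png

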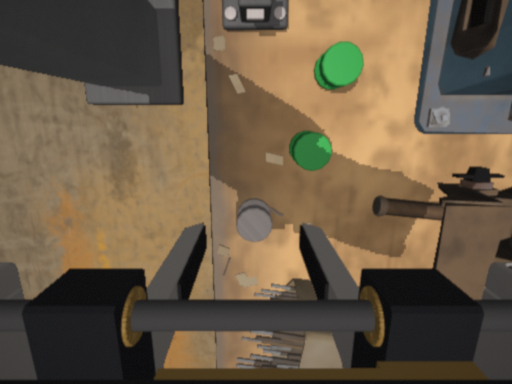

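```bash
python3 - <<'E'
from h import *
Q=np.concatenate([cloud(m,d).reshape(-1,3) for _,d,m in [load('w1'),load('top0'),load('scene0')]])
k=(abs(Q[:,1]+.32)<.05)&(Q[:,0]>.33)&(Q[:,0]<.58)&(Q[:,2]>.06)&(Q[:,2]<.27); q=Q[k]
for x in np.arange(.34,.58,.02):
    w=q[abs(q[:,0]-x)<.01]; print(round(x,2),len(w),w[:,2].min().round(3) if len(w) else '',w[:,2].max().round(3) if len(w) else '')
k=(abs(Q[:,1]+.34)<.04)&(Q[:,0]>.37)&(Q[:,0]<.49)&(Q[:,2]>.01)&(Q[:,2]<.2)&(np.hypot(Q[:,0]-.4277,Q[:,1]+.32)>.024); print(Q[k][:12].round(3),k.sum())
E
```

```text
0.34 1976 0.204 0.27
0.36 0  
0.38 0  
0.4 0  
0.42 1972 0.204 0.27
0.44 0  
0.46 0  
0.48 0  
0.5 0  
0.52 0  
0.54 1720 0.128 0.23
0.56 2270 0.085 0.237
[] 0
```

Call:
move_arm:
  commands: [0.65,0.05,0,0.077,0,0,0,0.65,0.14,0,0.077,0,0,0,0.65,0.24,0,0.077,0,0,0,0.65,0.34,0,0.077,0,0,0,0.65,0.404,0,0.077,0,0,0,0.65,0.404,0,0.077,0,0,0,0.2,0.404,0,0.077,0,0,0,0.2,0.404,0,0.077,0,0,0,0.2,0.404,0,0.077,0,0,0,0.2,0.404,0,0.077,0,0,0]

```text
t: 11.5
eef_pos: [0.4289, -0.321, 0.0494]
orientation: [0.5, 0.5, -0.499, 0.501]
ft_force: [0.1, -0.2, 4.3]
opening: 0.033
```

```bash
python3 - <<'E'
from h import *
st()
E
```

```text
t 11.5 pos [ 0.4289 -0.321   0.0494] f [ 0.12 -0.17  4.34] tq [-0.03 -0.21  0.01] op 0.033
Rerr [-0.0017 -0.0009  0.0014] q [ 0.73  0.74 -0.21  1.97  0.32  0.46  0.29]
```

```bash
python3 - <<'E'
from h import *
im,d,m=grab('wrist','w8'); st()
topfit('w8',(.4289,-.321),.045,.06,.02)
E
```

```text
t 11.55 pos [ 0.4289 -0.3211  0.0494] f [-0.96  0.18  5.72] tq [-0.   -0.02  0.02] op 0.0327
Rerr [-0.0015 -0.0009  0.0013] q [ 0.73  0.74 -0.21  1.97  0.32  0.46  0.29]
w8 n 2608 z 0.0508 mean [ 0.4281 -0.32  ] fit [ 0.4281 -0.3205] dia 0.0353 px [252.8 248.7]
```

View pics/w8.png

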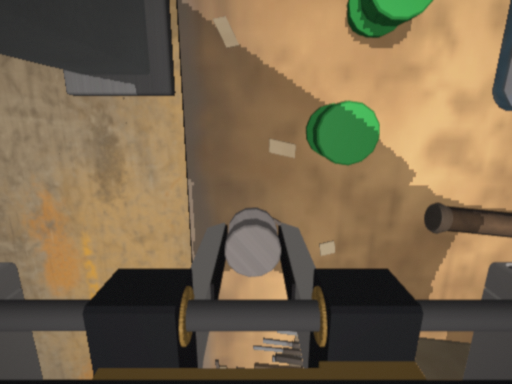

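Call:
move_arm:
  commands: [0.2,-0.04,0,0,0,0,0,0.2,-0.15,0,0,0,0,0,0.2,-0.3,0,-0.02,0,0,0,0.2,-0.45,0,-0.1,0,0,0,0.2,-0.6,0,-0.25,0,0,0,0.2,-0.6,0,-0.42,0,0,0,0.2,-0.6,0,-0.6,0,0,0,0.2,-0.6,0,-0.78,0,0,0,0.2,-0.6,0,-0.95,0,0,0,0.2,-0.6,0,-1,0,0,0]

```text
t: 12.55
eef_pos: [0.4274, -0.0662, 0.1992]
orientation: [0.498, 0.502, -0.497, 0.502]
ft_force: [-0.1, 0.0, -2.4]
opening: 0.0332
```

Call:
move_arm:
  commands: [0.2,0,0,-0.15,0,0,0,0.2,0,0,-0.3,0,0,0,0.2,0,0,-0.45,0,0,0,0.2,0,0,-0.6,0,0,0,0.2,0,0,-0.75,0,0,0,0.2,0,0,-0.88,0,0,0,0.2,0,0,-0.97,0,0,0,0.2,0,0,-1,0,0,0,0.2,0,0,-1,0,0,0,0.2,0,0,-1,0,0,0]

```text
t: 13.55
eef_pos: [0.4275, 0.1773, 0.1984]
orientation: [-0.499, -0.5, 0.501, -0.5]
ft_force: [-0.3, -0.4, -2.2]
opening: 0.033
```

```bash
python3 - <<'E'
from h import *
st(); go((.4395,.38,.2))
E
```

```text
t 13.55 pos [0.4275 0.1773 0.1984] f [-0.29 -0.36 -2.23] tq [-0.07 -0.14  0.02] op 0.033
Rerr [ 0.     -0.0016 -0.0006] q [-0.2   0.42 -0.35  2.04  0.22  0.71 -0.69]
shift [-0.0077  0.048  -0.8107] turn [-0.      0.001   0.0004]
```

Call:
move_arm:
  commands: [0.2,0,0.01,-0.12,0,0,0,0.2,0,0.02,-0.25,0,0,0,0.2,0,0.03,-0.38,0,0,0,0.2,0,0.04,-0.5,0,0,0,0.2,0,0.048,-0.6,0,0,0,0.2,0,0.048,-0.65,0,0,0,0.2,0,0.048,-0.65,0,0,0,0.2,0,0.048,-0.65,0,0,0,0.2,0,0.048,-0.65,0,0,0,0.2,0,0.048,-0.65,0,0,0]

```text
t: 14.55
eef_pos: [0.4396, 0.3401, 0.1985]
orientation: [-0.5, -0.5, 0.5, -0.5]
ft_force: [0.1, 0.8, -1.8]
opening: 0.0332
```

```bash
python3 - <<'E'
from h import *
st(); im,d,m=grab('wrist','w9')
topfit('w9',(.4395,.4075),.06,.085,.025); 
topfit('w9',(.4395,.34),.19,.22,.02); 
P=cloud(m,d); k=(P[...,2]>.063)&(P[...,2]<.085)&(np.hypot(P[...,0]-.4395,P[...,1]-.4075)<.012); print(P[k].mean(0),k.sum())
Q=P.reshape(-1,3); k=(Q[:,0]>.48)&(Q[:,0]<.56)&(abs(Q[:,1]-.41)<.05)&(Q[:,2]<.3)
for x in (.48,.5,.52,.54,.56):
  w=Q[k&(abs(Q[:,0]-x)<.01)]; print(x,w[:,2].max() if len(w) else '')
E
```

```text
t 14.55 pos [0.4396 0.3401 0.1985] f [ 0.1   0.84 -1.77] tq [-0.01 -0.09  0.  ] op 0.0332
Rerr [ 0.0002 -0.001   0.0001] q [-0.48  0.54 -0.34  1.81  0.24  0.83 -0.94]
w9 n 1381 z 0.0693 mean [0.4419 0.4085] fit [0.4418 0.4079] dia 0.04 px [255.8 124.4]
w9 n 2910 z 0.1999 mean [0.4389 0.3416] fit [0.4389 0.3395] dia 0.0384 px [253.  248.3]
[0.43944091 0.40757161 0.06876537] 503
0.48 0.29545519082452754
0.5 0.29502011173950127
0.52 0.28666457648642424
0.54 0.10176009845943546
0.56 0.11409755474461825
```

View pics/w9.png

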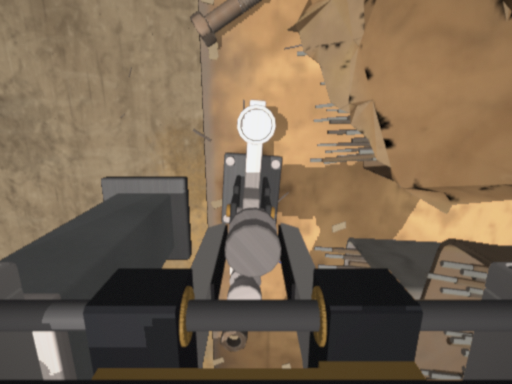

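```bash
python3 - <<'E'
from h import *
im,d,m=load('w9')
c=im[95:155,225:290]; g=cv2.cvtColor(cv2.resize(c,None,fx=8,fy=8,interpolation=cv2.INTER_CUBIC),cv2.COLOR_BGR2GRAY)
h=cv2.HoughCircles(cv2.medianBlur(g,9),cv2.HOUGH_GRADIENT,1.5,20,param1=80,param2=40,minRadius=90,maxRadius=170); 
print(h[0][:6] if h is not None else None)
v=cv2.cvtColor(g,cv2.COLOR_GRAY2BGR)
for x,y,r in (h[0][:3] if h is not None else []):
    cv2.circle(v,(int(x),int(y)),int(r),(0,0,255),1); u,w=x/8+225-.44,y/8+95-.44
    print(u,w,r/8,'rim74',ray(m,u,w,.074),'floor70',ray(m,u,w,.070), 'dia@70', 2*r/8/m['fx']*.283)
cv2.imwrite('pics/c5.png',v)
E
```

```text
[[248.25 236.25 155.55]]
255.59125 124.09125 19.44375 rim74 [0.44166465 0.40913994 0.074     ] floor70 [0.44170886 0.40904096 0.07      ] dia@70 0.037577735623620545
```

View pics/c5.png

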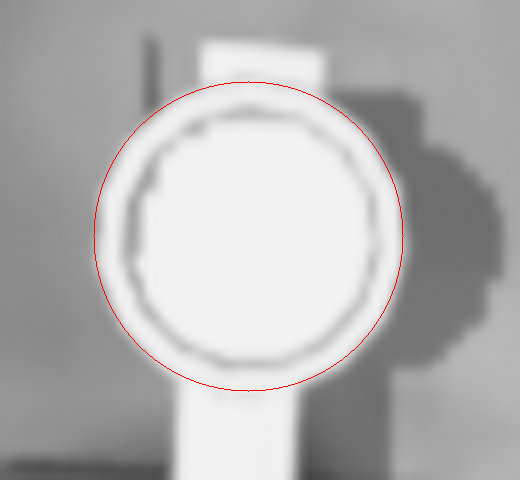

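```bash
python3 - <<'E'
from h import *
go((.442,.4078,.135))
E
```

```text
shift [ 0.2542  0.0098 -0.2695] turn [ 0.0002  0.0004 -0.0001]
```

Call:
move_arm:
  commands: [0.2,0,0.01,-0.1,0,0,0,0.2,0,0.01,-0.2,0,0,0,0.2,0,0.01,-0.27,0,0,0,0.2,0.08,0.01,-0.27,0,0,0,0.2,0.16,0.01,-0.27,0,0,0,0.2,0.22,0.01,-0.27,0,0,0,0.2,0.254,0.01,-0.27,0,0,0,0.2,0.254,0.01,-0.27,0,0,0,0.2,0.254,0.01,-0.27,0,0,0,0.2,0.254,0.01,-0.27,0,0,0]

```text
t: 15.6
eef_pos: [0.4421, 0.4097, 0.136]
orientation: [0.5, 0.5, -0.499, 0.5]
ft_force: [-0.0, 0.3, -2.1]
opening: 0.0328
```

```bash
python3 - <<'E'
from h import *
st(); im,d,m=grab('wrist','w10'); grab('scene','s10')
a=cv2.resize(im[160:300,170:340],None,fx=4,fy=4); cv2.imwrite('pics/c6.png',a)
im=cv2.imread('pics/s10.png'); cv2.imwrite('pics/c7.png',cv2.resize(im[140:230,150:280],None,fx=5,fy=5))
go((.442,.4078,.115))
E
```

```text
t 15.6 pos [0.4421 0.4097 0.136 ] f [-0.03  0.26 -2.1 ] tq [-0.04 -0.05 -0.01] op 0.0328
Rerr [-0.0016  0.0013  0.0013] q [-0.6   0.68 -0.31  1.73  0.28  0.77 -1.04]
shift [ 0.0834 -0.      0.0074] turn [ 0.0011 -0.0007 -0.0007]
```

View pics/c6.png

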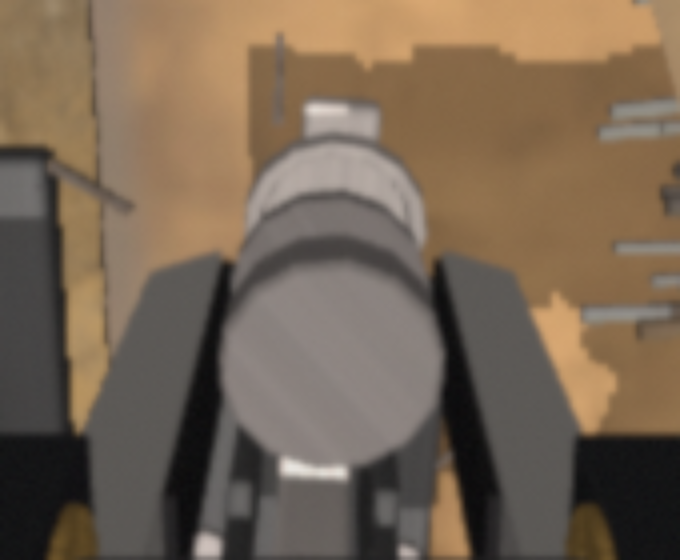

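View pics/c7.png

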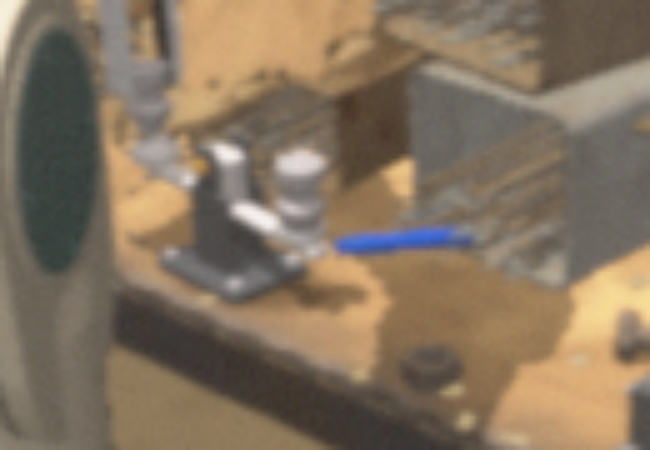

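Call:
move_arm:
  commands: [0.2,0.01,0,0.005,0,0,0,0.2,0.02,0,0.005,0,0,0,0.2,0.032,0,0.005,0,0,0,0.2,0.044,0,0.005,0,0,0,0.2,0.056,0,0.005,0,0,0,0.2,0.064,0,0.005,0,0,0,0.2,0.07,0,0.005,0,0,0,0.2,0.076,0,0.005,0,0,0,0.2,0.082,0,0.005,0,0,0,0.2,0.086,0,0.005,0,0,0]

```text
t: 16.7
eef_pos: [0.4416, 0.4076, 0.1134]
orientation: [0.499, 0.5, -0.5, 0.501]
ft_force: [0.1, -1.8, 1.5]
opening: 0.0329
```

```bash
cat >> h.py <<'E'
def tilt(tag,ys):
    im,d,m=load(tag); P=cloud(m,d); k=(P[...,2]>.048)&(P[...,2]<.07)&(im.min(-1)>90)
    Y=[];Z=[]
    for y in ys:
        kk=k&(abs(P[...,1]-y)<.003)&(abs(P[...,0]-(.4315+(y-.248)*.063))<.008)
        if kk.sum()>10: Y.append(y);Z.append(np.median(P[kk][:,2]))
    print(tag,'ys',np.round(Y,3),'zs',np.round(Z,4),'tilt',np.polyfit(Y,Z,1) if len(Y)>1 else '')
E
python3 - <<'E'
from h import *
st(); im,d,m=grab('wrist','w11'); st()
tilt('w11',np.arange(.27,.42,.01))
im=cv2.imread('pics/w11.png');cv2.imwrite('pics/c8.png',cv2.resize(im[140:380,170:340],None,fx=3,fy=2.5))
E
```

```text
t 16.7 pos [0.4416 0.4076 0.1134] f [ 0.1  -1.81  1.52] tq [-0.38  0.08  0.02] op 0.0329
Rerr [-0.0016 -0.0006 -0.    ] q [-0.61  0.71 -0.29  1.75  0.29  0.72 -1.06]
t 16.75 pos [0.4416 0.4076 0.1133] f [ 0.36 -1.68  1.25] tq [-0.45 -0.05  0.04] op 0.0329
Rerr [-0.0017 -0.0007 -0.0001] q [-0.61  0.71 -0.29  1.75  0.29  0.72 -1.06]
w11 ys [0.27 0.28 0.34 0.35] zs [0.0585 0.0586 0.058  0.0574] tilt [-0.01199031  0.06182363]
```

View pics/c8.png

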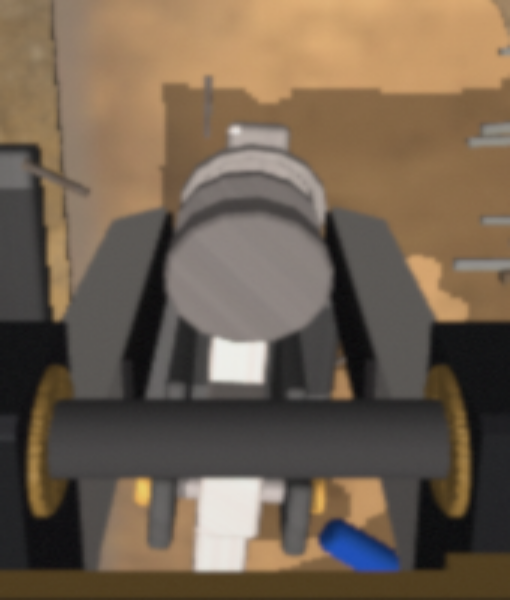

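Call:
move_arm:
  commands: [0.4,0,0,0,0,0,0,0.45,0,0,0,0,0,0,0.5,0,0,0,0,0,0,0.6,0,0,0,0,0,0,0.65,0,0,0,0,0,0,0.65,0,0,0,0,0,0,0.65,-0.08,0,0,0,0,0,0.65,-0.2,0,0,0,0,0,0.65,-0.32,0,0.02,0,0,0,0.65,-0.35,0,0.1,0,0,0]

```text
t: 17.75
eef_pos: [0.4423, 0.3867, 0.2044]
orientation: [0.501, 0.502, -0.496, 0.501]
ft_force: [0.1, -0.2, -0.6]
opening: 0.0605
```

```bash
python3 - <<'E'
from h import *
st(); im,d,m=grab('wrist','w12'); grab('scene','s12')
tilt('w12',np.arange(.27,.4,.01))
im=cv2.imread('pics/s12.png'); cv2.imwrite('pics/c9.png',cv2.resize(im[140:230,150:280],None,fx=5,fy=5))
E
```

```text
t 17.75 pos [0.4423 0.3867 0.2044] f [ 0.13 -0.18 -0.59] tq [-0.02 -0.1  -0.  ] op 0.0605
Rerr [-0.0046  0.0064  0.0042] q [-0.55  0.57 -0.34  1.72  0.24  0.88 -0.98]
w12 ys [0.27 0.28 0.29 0.35 0.36 0.37] zs [0.0545 0.0548 0.0554 0.0592 0.0596 0.0601] tilt [0.05883439 0.03845167]
```

View pics/w12.png

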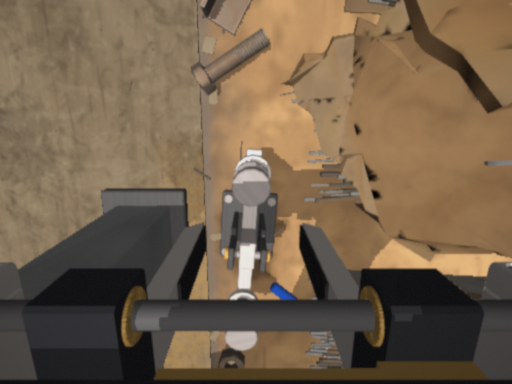

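View pics/c9.png

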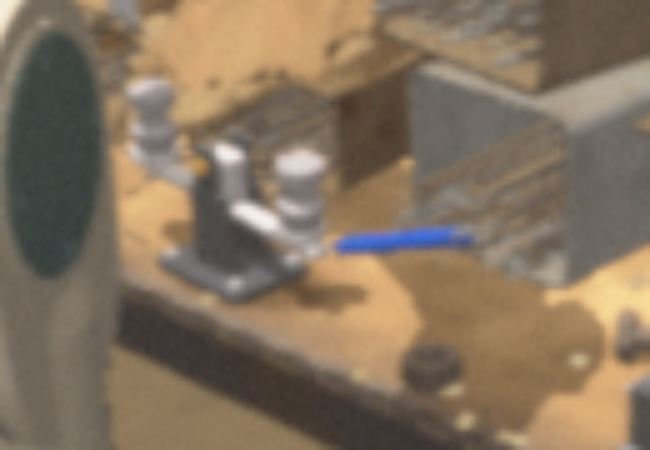

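Call:
move_arm:
  commands: [0.65,0,-0.01,0.1,0,0,0,0.65,0,-0.02,0.22,0,0,0,0.65,0,-0.03,0.34,0,0,0,0.65,0,-0.04,0.46,0,0,0,0.65,0,-0.045,0.58,0,0,0,0.65,0,-0.045,0.68,0,0,0,0.65,0,-0.045,0.72,0,0,0,0.65,0,-0.045,0.72,0,0,0,0.65,0,-0.045,0.72,0,0,0,0.65,0,-0.045,0.72,0,0,0]

```text
t: 18.85
eef_pos: [0.4307, 0.2048, 0.2009]
orientation: [0.499, 0.501, -0.499, 0.501]
ft_force: [0.1, -0.3, -0.6]
opening: 0.0612
```

```bash
python3 - <<'E'
from h import *
st(); im,d,m=grab('wrist','w13')
tilt('w13',np.arange(.27,.4,.01))
topfit('w13',(.431,.2453),.1,.125,.03)
topfit('w13',(.442,.41),.1,.13,.03)
E
```

```text
t 18.85 pos [0.4307 0.2048 0.2009] f [ 0.14 -0.29 -0.64] tq [-0.02 -0.08  0.01] op 0.0612
Rerr [-0.0038  0.0012  0.0001] q [-0.24  0.44 -0.36  2.01  0.22  0.74 -0.73]
w13 ys [0.27 0.28 0.29 0.3  0.31 0.35 0.36 0.37 0.38] zs [0.0544 0.055  0.0556 0.0562 0.0567 0.0593 0.0599 0.0603 0.061 ] tilt [0.06010139 0.0381641 ]
w13 n 1227 z 0.1108 mean [0.4304 0.2456] fit [0.4304 0.2454] dia 0.0331 px [253.4 159.3]Traceback (most recent call last):
  File "<stdin>", line 5, in <module>
  File "h.py", line 31, in topfit
    i=1+np.argmax(stt[1:,4]); k=l==i
        ~~~~~~~~~^^^^^^^^^^^
    return _wrapfunc(a, 'argmax', axis=axis, out=out, **kwds)
    return bound(*args, **kwds)
ValueError: attempt to get argmax of an empty sequence
```

View pics/w13.png

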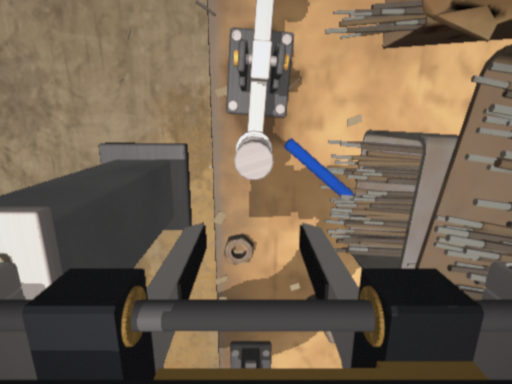

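Two looks more than 1 s apart both show the beam at -0.06, so the right cup is down and the first slug is the heavier. I'll grasp it with the tool tilted to match its 0.06 rad lean.

```bash
python3 - <<'E'
from h import *
Rt=Ro.from_rotvec([.06,0,0]).as_matrix()@RD
go((.431,.2457,.150),Rt);go((.431,.2457,.1065),Rt)
E
```

```text
shift [ 0.2039  0.0019 -0.1641] turn [ 0.0025  0.0376 -0.    ]
shift [ 0.3779  0.0019 -0.1639] turn [ 0.0025  0.0376 -0.    ]
```

Call:
move_arm:
  commands: [0.65,0,0.002,-0.08,0.002,0.02,0,0.65,0.05,0.002,-0.16,0.002,0.038,0,0.65,0.12,0.002,-0.163,0.002,0.038,0,0.65,0.19,0.002,-0.163,0.002,0.038,0,0.65,0.22,0.002,-0.163,0.002,0.038,0,0.65,0.22,0.002,-0.163,0.002,0.038,0,0.65,0.22,0.002,-0.163,0.002,0.038,0,0.65,0.22,0.002,-0.163,0.002,0.038,0,0.65,0.22,0.002,-0.163,0.002,0.038,0,0.65,0.22,0.002,-0.163,0.002,0.038,0]

```text
t: 19.9
eef_pos: [0.4315, 0.2439, 0.1465]
orientation: [0.515, 0.514, -0.485, 0.485]
ft_force: [0.7, 0.3, -0.3]
opening: 0.061
```

```bash
python3 - <<'E'
from h import *
st(); im,d,m=grab('wrist','w14')
topfit('w14',(.431,.2453),.1,.125,.03)
Rt=Ro.from_rotvec([.06,0,0]).as_matrix()@RD
go((.431,.2457,.1065),Rt)
E
```

```text
t 19.9 pos [0.4315 0.2439 0.1465] f [ 0.73  0.28 -0.26] tq [-0.06 -0.1  -0.02] op 0.061
Rerr [0.0015 0.0602 0.0009] q [-0.29  0.53 -0.35  2.04  0.23  0.57 -0.79]
w14 n 1772 z 0.1108 mean [0.4304 0.2463] fit [0.4304 0.2463] dia 0.0339 px [252.3 226.6]
shift [ 0.1598 -0.0018  0.002 ] turn [-0.001  -0.     -0.0005]
```

View pics/w14.png

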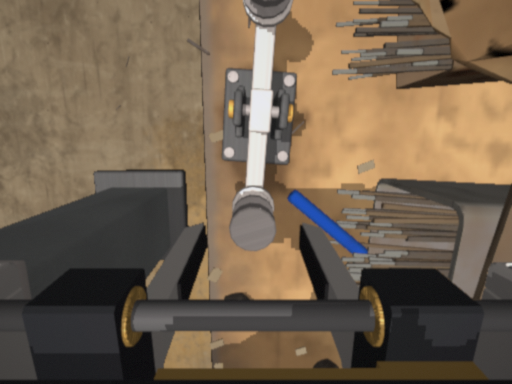

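Call:
move_arm:
  commands: [0.65,0.06,-0.002,0,0,0,0,0.65,0.12,-0.002,0,0,0,0,0.65,0.16,-0.002,0,0,0,0,0.65,0.16,-0.002,0,0,0,0,0.65,0.16,-0.002,0,0,0,0,0.65,0.16,-0.002,0,0,0,0,0.65,0.16,-0.002,0,0,0,0,0.65,0.16,-0.002,0,0,0,0,0.5,0.16,-0.002,0,0,0,0,0.45,0.16,-0.002,0,0,0,0]
  force: 30

```text
t: 20.95
eef_pos: [0.4307, 0.2461, 0.1062]
orientation: [0.515, 0.514, -0.485, 0.485]
ft_force: [-0.5, -0.8, 0.5]
opening: 0.0483
```

```bash
python3 - <<'E'
from h import *
st(); im,d,m=grab('wrist','w15')
topfit('w15',(.431,.2453),.1,.125,.02); cv2.imwrite('pics/c10.png',cv2.resize(im[140:300,170:340],None,fx=4,fy=3.5))
E
```

```text
t 20.95 pos [0.4307 0.2461 0.1062] f [-0.5  -0.81  0.45] tq [-0.12 -0.11 -0.01] op 0.0483
Rerr [0.0014 0.0598 0.0002] q [-0.33  0.6  -0.31  2.07  0.27  0.47 -0.82]
w15 n 2685 z 0.1108 mean [0.4304 0.2468] fit [0.4304 0.2467] dia 0.0344 px [253.6 250.9]
```

View pics/c10.png

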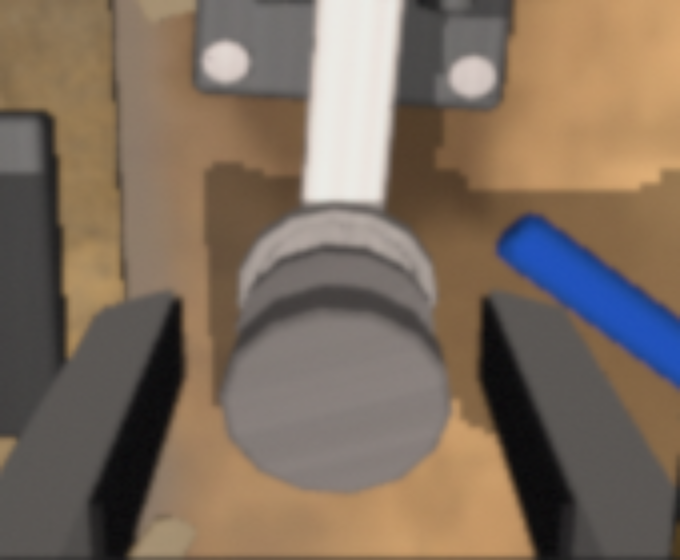

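Call:
move_arm:
  commands: [0.38,0,0,0,0,0,0,0.2,0,0,0,0,0,0,0.2,0,0,0,0,0,0,0.2,0,0,0,0,0,0,0.2,0,0,0,0,0,0,0.2,-0.003,0,0,0,0,0,0.2,-0.006,0,0,0,0,0,0.2,-0.01,0,0,0,0,0,0.2,-0.014,0,0,0,0,0,0.2,-0.018,0,0,0,0,0]
  force: 50

```text
t: 22.0
eef_pos: [0.4304, 0.2455, 0.1106]
orientation: [0.515, 0.514, -0.485, 0.485]
ft_force: [0.9, -0.9, -1.2]
opening: 0.0325
```

Call:
move_arm:
  commands: [0.2,-0.004,0,0,0,0,0,0.2,-0.008,0,0,0,0,0,0.2,-0.012,0,0,0,0,0,0.2,-0.016,0,0,0,0,0,0.2,-0.02,0,0,0,0,0,0.2,-0.024,0,0,0,0,0,0.2,-0.028,0,0,0,0,0,0.2,-0.032,0,0,0,0,0,0.2,-0.036,0,0,0,0,0,0.2,-0.04,0,0,0,0,0]

```text
t: 23.0
eef_pos: [0.4307, 0.2454, 0.1206]
orientation: [0.515, 0.514, -0.485, 0.485]
ft_force: [-0.8, 0.9, -1.7]
opening: 0.0325
```

```bash
python3 - <<'E'
from h import *
st(); im,d,m=grab('wrist','w16'); cv2.imwrite('pics/c10b.png',cv2.resize(im[0:300,170:340],None,fx=3,fy=2))
tilt('w16',np.arange(.27,.4,.01))
E
```

```text
t 23.0 pos [0.4307 0.2454 0.1206] f [-0.84  0.92 -1.67] tq [-0.14 -0.07  0.04] op 0.0325
Rerr [0.0013 0.0598 0.    ] q [-0.32  0.58 -0.32  2.06  0.26  0.51 -0.81]
w16 ys [0.27 0.28 0.29 0.3  0.31 0.35 0.36 0.37 0.38 0.39] zs [0.0614 0.0607 0.0602 0.0595 0.0591 0.0565 0.0559 0.0553 0.0548 0.0641] tilt [-0.02752674  0.06781995]
```

View pics/c10b.png

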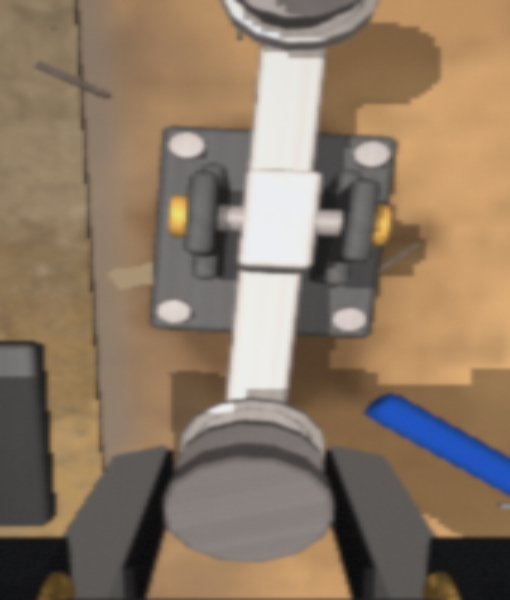

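Call:
move_arm:
  commands: [0.2,-0.02,0,0,0,0,0,0.2,-0.06,0,0,0,0,0,0.2,-0.18,0,0,0,-0.02,0,0.2,-0.32,0,0.05,0,-0.038,0,0.2,-0.34,0,0.2,0,-0.038,0,0.2,-0.35,0,0.38,0,-0.038,0,0.2,-0.36,0,0.56,0,-0.038,0,0.2,-0.37,-0.005,0.74,0,-0.038,0,0.2,-0.375,-0.01,0.9,0,-0.038,0,0.2,-0.38,-0.01,1,0,-0.038,0]

```text
t: 24.05
eef_pos: [0.4271, -0.0133, 0.2011]
orientation: [-0.501, -0.498, 0.502, -0.499]
ft_force: [-0.3, -0.3, -2.4]
opening: 0.0324
```

```bash
python3 - <<'E'
from h import *
st(); go((.4285,-.17,.2))
grab('scene','s17'); im=cv2.imread('pics/s17.png'); cv2.imwrite('pics/c11.png',cv2.resize(im[140:270,150:380],None,fx=3.4,fy=3.4))
E
```

```text
t 24.05 pos [ 0.4271 -0.0133  0.2011] f [-0.29 -0.28 -2.42] tq [ 0.   -0.13  0.01] op 0.0324
Rerr [ 0.0049 -0.0013  0.    ] q [ 0.22  0.37 -0.34  2.13  0.2   0.68 -0.26]
shift [0.0053 0.0086 0.6268] turn [-0.0031  0.0009 -0.    ]
```

View pics/c11.png

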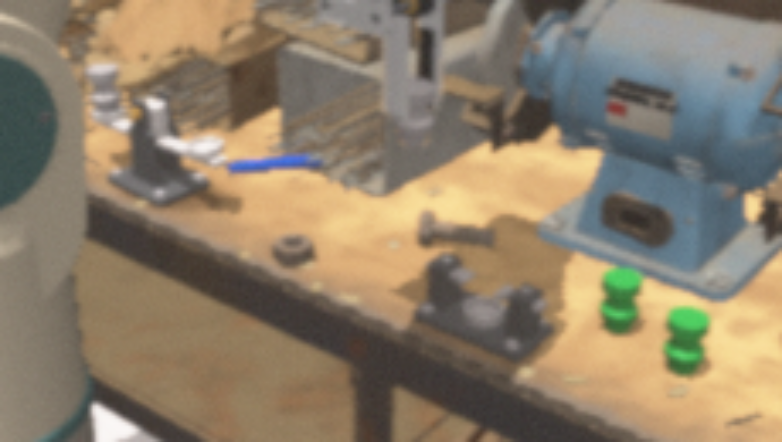

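Call:
move_arm:
  commands: [0.2,0,0,0.12,0,0,0,0.2,0,0.008,0.24,0,0,0,0.2,0,0.008,0.36,0,0,0,0.2,0,0.008,0.48,0,0,0,0.2,0,0.008,0.58,0,0,0,0.2,0,0.008,0.6,0,0,0,0.2,0,0.008,0.6,0,0,0,0.2,0,0.008,0.6,0,0,0,0.2,0,0.008,0.6,0,0,0,0.2,0,0.008,0.6,0,0,0]

```text
t: 25.1
eef_pos: [0.4298, -0.1588, 0.2006]
orientation: [0.5, 0.5, -0.5, 0.5]
ft_force: [0.9, 0.5, -2.9]
opening: 0.0326
```

```bash
cat >> h.py <<'E'
def circ(tag,u0,v0,u1,v1,zs,rmin,rmax,out,p2=30):
    im,d,m=load(tag); c=im[v0:v1,u0:u1]; g=cv2.cvtColor(cv2.resize(c,None,fx=8,fy=8,interpolation=cv2.INTER_CUBIC),cv2.COLOR_BGR2GRAY)
    h=cv2.HoughCircles(cv2.medianBlur(g,9),cv2.HOUGH_GRADIENT,1.5,10,param1=80,param2=p2,minRadius=int(rmin*8),maxRadius=int(rmax*8))
    v=cv2.cvtColor(g,cv2.COLOR_GRAY2BGR)
    for x,y,r in (h[0][:4] if h is not None else []):
        cv2.circle(v,(int(x),int(y)),int(r),(0,0,255),1); u,w=x/8+u0-.44,y/8+v0-.44
        print('c',round(u,2),round(w,2),'r',r/8,[(z,ray(m,u,w,z)[:2].round(4)) for z in zs])
    cv2.imwrite(out,v)
E
python3 - <<'E'
from h import *
st(); im,d,m=grab('wrist','w17'); P=cloud(m,d)
for n in ((.009,.0185,.018),(.0185,.0235,.03)): topfit('w17',(.428,-.09),*n)
topfit('w17',(.4285,-.168),.19,.22,.02)
E
```

```text
t 25.1 pos [ 0.4298 -0.1588  0.2006] f [ 0.89  0.51 -2.87] tq [ 0.01 -0.09  0.06] op 0.0326
Rerr [-0.0007  0.0003  0.0001] q [ 0.53  0.41 -0.32  2.05  0.19  0.71  0.09]
w17 n 459 z 0.0136 mean [ 0.4281 -0.0905] fit [ 0.4281 -0.0905] dia 0.0265 px [251.8 123.6]
w17 n 277 z 0.0198 mean [ 0.4279 -0.0911] fit [ 0.428  -0.0908] dia 0.0334 px [251.6 124.2]
w17 n 2086 z 0.2056 mean [ 0.4286 -0.1616] fit [ 0.4288 -0.1629] dia 0.0322 px [252.2 257.8]
```

View pics/w17.png

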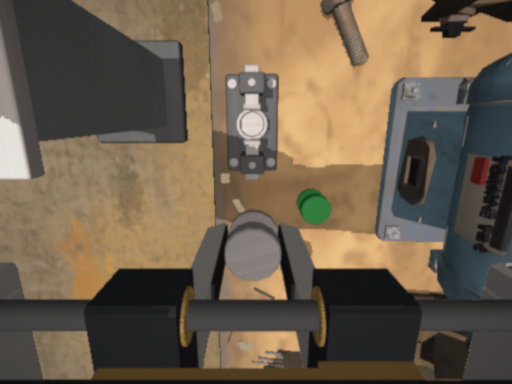

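```bash
python3 - <<'E'
from h import *
circ('w17',215,200,290,290,[.2066],24,32,'pics/c12.png')
circ('w4',215,200,290,290,[.1411],24,32,'pics/c13.png')
circ('w17',225,95,280,150,[.021,.0145],9,22,'pics/c14.png',20)
im,d,m=load('w17'); R=cv2.Rodrigues(m['rvec'])[0]
for q in [(.4298,-.1588,.2066),(.4298,-.1588,.2006)]:
    c=R@np.array(q)+m['tvec']; print('tcp px',c[:2]/c[2]*m['fx']+[m['cx'],m['cy']])
E
```

```text
c 250.9 123.53 r 16.18125 [(0.021, array([ 0.4271, -0.0902])), (0.0145, array([ 0.4271, -0.0904]))]
c 248.09 122.78 r 18.8625 [(0.021, array([ 0.424 , -0.0894])), (0.0145, array([ 0.4239, -0.0895]))]
c 252.03 122.97 r 14.98125 [(0.021, array([ 0.4284, -0.0896])), (0.0145, array([ 0.4284, -0.0897]))]
c 249.59 122.97 r 17.4 [(0.021, array([ 0.4256, -0.0896])), (0.0145, array([ 0.4256, -0.0897]))]
tcp px [254.23384119 254.02692372]
tcp px [254.16808681 249.44502786]
```

View pics/c12.png

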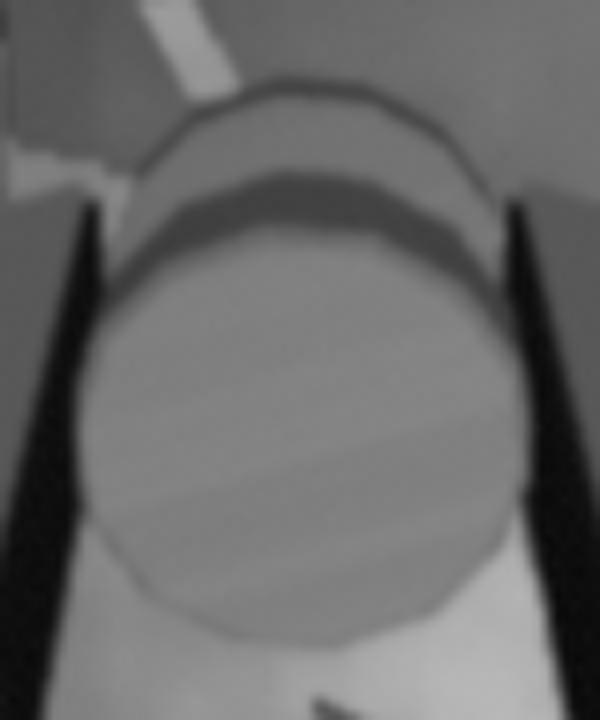

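View pics/c14.png

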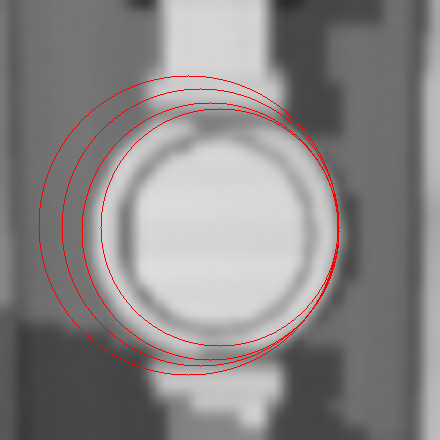

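```bash
python3 - <<'E'
from h import *
go((.4288,-.0905,.115))
E
```

```text
shift [ 0.3423 -0.0038 -0.2739] turn [ 0.0002 -0.0001 -0.    ]
```

Call:
move_arm:
  commands: [0.2,0,-0.004,-0.1,0,0,0,0.2,0,-0.004,-0.2,0,0,0,0.2,0,-0.004,-0.272,0,0,0,0.2,0.1,-0.004,-0.272,0,0,0,0.2,0.2,-0.004,-0.272,0,0,0,0.2,0.3,-0.004,-0.272,0,0,0,0.2,0.342,-0.004,-0.272,0,0,0,0.2,0.342,-0.004,-0.272,0,0,0,0.2,0.342,-0.004,-0.272,0,0,0,0.2,0.342,-0.004,-0.272,0,0,0]

```text
t: 26.15
eef_pos: [0.4296, -0.092, 0.1159]
orientation: [0.501, 0.499, -0.5, 0.5]
ft_force: [-0.2, -0.6, -2.7]
opening: 0.0323
```

```bash
python3 - <<'E'
from h import *
st(); im,d,m=grab('wrist','w18'); cv2.imwrite('pics/c15.png',cv2.resize(im[130:300,180:330],None,fx=5,fy=3.5,interpolation=cv2.INTER_CUBIC))
cv2.imwrite('pics/c16.png',cv2.resize(im[60:280,170:340],None,fx=4,fy=2.7,interpolation=cv2.INTER_CUBIC))
E
```

```text
t 26.15 pos [ 0.4296 -0.092   0.1159] f [-0.17 -0.6  -2.69] tq [-0.07 -0.13  0.06] op 0.0323
Rerr [ 0.0014 -0.0003  0.0021] q [ 0.33  0.53 -0.25  2.19  0.29  0.45 -0.16]
```

View pics/c16.png

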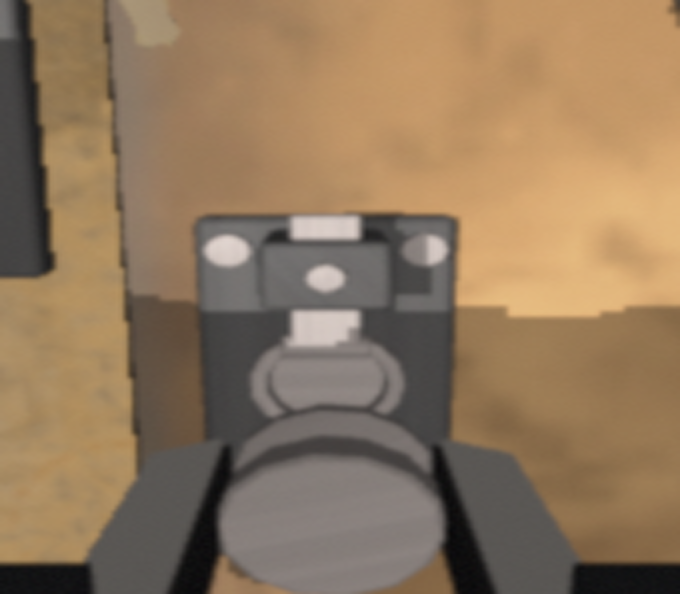

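Call:
move_arm:
  commands: [0.2,0,-0.003,-0.005,0,0,0,0.2,0,-0.003,-0.005,0,0,0,0.2,0,-0.003,-0.005,0,0,0,0.2,0.03,-0.003,-0.005,0,0,0,0.2,0.06,-0.003,-0.005,0,0,0,0.2,0.09,-0.003,-0.005,0,0,0,0.2,0.11,-0.003,-0.005,0,0,0,0.2,0.13,-0.003,-0.005,0,0,0,0.2,0.136,-0.003,-0.005,0,0,0,0.2,0.136,-0.003,-0.005,0,0,0]

```text
t: 27.2
eef_pos: [0.4278, -0.0906, 0.0807]
orientation: [-0.5, -0.5, 0.5, -0.5]
ft_force: [0.6, -0.8, -2.6]
opening: 0.0326
```

```bash
python3 - <<'E'
from h import *
st(); im,d,m=grab('wrist','w19')
cv2.imwrite('pics/c17.png',cv2.resize(im[60:280,170:340],None,fx=4,fy=2.7,interpolation=cv2.INTER_CUBIC)); go((.4288,-.0905,.072))
E
```

```text
t 27.2 pos [ 0.4278 -0.0906  0.0807] f [ 0.57 -0.78 -2.65] tq [-0.03 -0.11 -0.03] op 0.0326
Rerr [ 0.0012  0.0001 -0.0006] q [ 0.28  0.6  -0.2   2.21  0.33  0.35 -0.19]
shift [ 0.0355  0.0035 -0.0006] turn [-0.0008 -0.      0.0001]
```

View pics/c17.png

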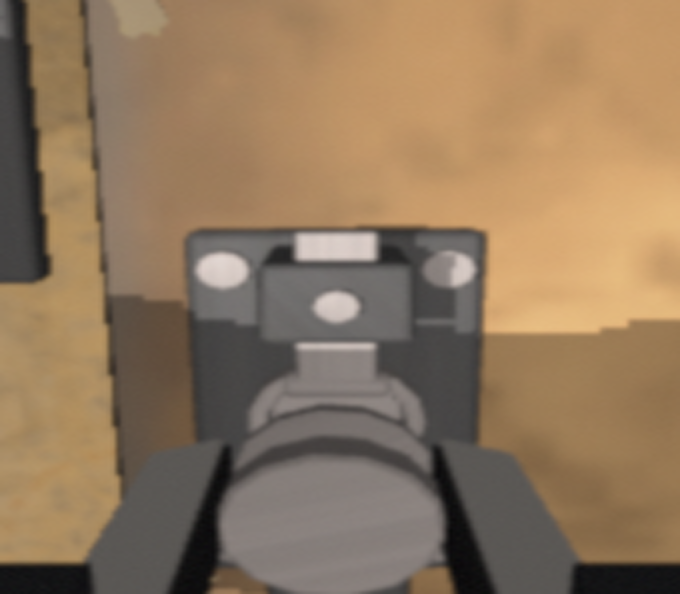

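Call:
move_arm:
  commands: [0.2,0,0.004,0,0,0,0,0.2,0,0.004,0,0,0,0,0.2,0,0.004,0,0,0,0,0.2,0.006,0.004,0,0,0,0,0.2,0.012,0.004,0,0,0,0,0.2,0.018,0.004,0,0,0,0,0.2,0.024,0.004,0,0,0,0,0.2,0.028,0.004,0,0,0,0,0.2,0.032,0.004,0,0,0,0,0.2,0.034,0.004,0,0,0,0]

```text
t: 28.25
eef_pos: [0.4291, -0.0903, 0.0723]
orientation: [0.5, 0.5, -0.5, 0.5]
ft_force: [0.4, 5.7, 3.7]
opening: 0.0325
```

```bash
python3 - <<'E'
from h import *
st()
E
```

```text
t 28.25 pos [ 0.4291 -0.0903  0.0723] f [0.45 5.69 3.74] tq [ 1.2  -0.04  0.06] op 0.0325
Rerr [0.001  0.0006 0.0003] q [ 0.28  0.62 -0.19  2.22  0.34  0.33 -0.2 ]
```

Call:
move_arm:
  commands: [0.2,0,0,-0.003,0,0,0,0.2,0,0,-0.003,0,0,0,0.2,0,0,-0.003,0,0,0,0.2,0,0,-0.003,0,0,0,0.2,0.002,0,-0.003,0,0,0,0.2,0.004,0,-0.003,0,0,0,0.2,0.006,0,-0.003,0,0,0,0.2,0.008,0,-0.003,0,0,0,0.2,0.008,0,-0.003,0,0,0,0.2,0.008,0,-0.003,0,0,0]

```text
t: 29.25
eef_pos: [0.4292, -0.0905, 0.0711]
orientation: [-0.5, -0.499, 0.5, -0.5]
ft_force: [-0.3, 2.5, 7.8]
opening: 0.0328
```

```bash
python3 - <<'E'
from h import *
st()
E
```

```text
t 29.25 pos [ 0.4292 -0.0905  0.0711] f [-0.27  2.52  7.83] tq [ 0.5  -0.06 -0.01] op 0.0328
Rerr [ 0.0019 -0.0009  0.0008] q [ 0.27  0.62 -0.18  2.22  0.34  0.33 -0.2 ]
```

Call:
move_arm:
  commands: [0.2,0.002,0,-0.001,0,0,0,0.2,0.004,0,-0.001,0,0,0,0.2,0.006,0,-0.001,0,0,0,0.2,0.008,0,-0.001,0,0,0,0.2,0.01,0,-0.001,0,0,0,0.2,0.011,0,-0.001,0,0,0,0.2,0.012,0,-0.001,0,0,0,0.2,0.012,0,-0.001,0,0,0,0.2,0.012,0,-0.001,0,0,0,0.2,0.012,0,-0.001,0,0,0]

```text
t: 30.25
eef_pos: [0.4293, -0.0903, 0.0679]
orientation: [0.5, 0.499, -0.5, 0.5]
ft_force: [-0.4, 1.6, 6.6]
opening: 0.0322
```

```bash
python3 - <<'E'
from h import *
st()
E
```

```text
t 30.25 pos [ 0.4293 -0.0903  0.0679] f [-0.36  1.57  6.58] tq [ 0.45 -0.08 -0.04] op 0.0322
Rerr [ 0.0019 -0.0009  0.0009] q [ 0.27  0.63 -0.18  2.22  0.34  0.32 -0.21]
```

Call:
move_arm:
  commands: [0.2,0.002,0,0,0,0,0,0.2,0.004,0,0,0,0,0,0.2,0.006,0,0,0,0,0,0.2,0.008,0,0,0,0,0,0.2,0.01,0,0,0,0,0,0.2,0.011,0,0,0,0,0,0.2,0.012,0,0,0,0,0,0.2,0.012,0,0,0,0,0,0.2,0.012,0,0,0,0,0,0.2,0.012,0,0,0,0,0]

```text
t: 31.25
eef_pos: [0.4287, -0.0898, 0.0643]
orientation: [-0.5, -0.5, 0.501, -0.499]
ft_force: [0.9, -0.4, -8.2]
opening: 0.0325
```

```bash
python3 - <<'E'
from h import *
st()
E
```

```text
t 31.25 pos [ 0.4287 -0.0898  0.0643] f [ 0.94 -0.37 -8.21] tq [ 0.03 -0.48  0.  ] op 0.0325
Rerr [ 0.0015 -0.0001 -0.0005] q [ 0.26  0.63 -0.18  2.22  0.35  0.31 -0.21]
```

Call:
move_arm:
  commands: [0.2,0.001,0,0,0,0,0,0.2,0.002,0,0,0,0,0,0.2,0.003,0,0,0,0,0,0.2,0.004,0,0,0,0,0,0.2,0.005,0,0,0,0,0,0.2,0.006,0,0,0,0,0,0.2,0.007,0,0,0,0,0,0.2,0.008,0,0,0,0,0,0.2,0.008,0,0,0,0,0,0.2,0.008,0,0,0,0,0]

```text
t: 32.25
eef_pos: [0.4289, -0.0897, 0.0624]
orientation: [-0.5, -0.5, 0.5, -0.5]
ft_force: [-0.3, 0.0, -2.4]
opening: 0.0325
```

```bash
python3 - <<'E'
from h import *
st()
E
```

```text
t 32.25 pos [ 0.4289 -0.0897  0.0624] f [-0.27  0.04 -2.43] tq [-0.05 -0.09 -0.01] op 0.0325
Rerr [ 0.0014  0.     -0.0001] q [ 0.26  0.64 -0.17  2.22  0.35  0.31 -0.21]
```

Snapped into the groove and no contact with the seat yet. I'll feel for it in 1 mm steps.

Call:
move_arm:
  commands: [0.2,0.001,0,0,0,0,0,0.2,0.002,0,0,0,0,0,0.2,0.003,0,0,0,0,0,0.2,0.004,0,0,0,0,0,0.2,0.004,0,0,0,0,0,0.2,0.004,0,0,0,0,0,0.2,0.004,0,0,0,0,0,0.2,0.004,0,0,0,0,0,0.2,0.004,0,0,0,0,0,0.2,0.004,0,0,0,0,0]

```text
t: 33.25
eef_pos: [0.4289, -0.0897, 0.0615]
orientation: [-0.5, -0.5, 0.5, -0.5]
ft_force: [0.8, 0.5, -1.6]
opening: 0.0323
```

Call:
move_arm:
  commands: [0.2,0.001,0,0,0,0,0,0.2,0.002,0,0,0,0,0,0.2,0.003,0,0,0,0,0,0.2,0.003,0,0,0,0,0,0.2,0.003,0,0,0,0,0,0.2,0.003,0,0,0,0,0,0.2,0.003,0,0,0,0,0,0.2,0.003,0,0,0,0,0,0.2,0.003,0,0,0,0,0,0.2,0.003,0,0,0,0,0]

```text
t: 34.25
eef_pos: [0.4289, -0.0897, 0.0607]
orientation: [-0.5, -0.5, 0.5, -0.5]
ft_force: [0.2, 0.1, -1.8]
opening: 0.0328
```

Call:
move_arm:
  commands: [0.2,0.001,0,0,0,0,0,0.2,0.002,0,0,0,0,0,0.2,0.003,0,0,0,0,0,0.2,0.003,0,0,0,0,0,0.2,0.003,0,0,0,0,0,0.2,0.003,0,0,0,0,0,0.2,0.003,0,0,0,0,0,0.2,0.003,0,0,0,0,0,0.2,0.003,0,0,0,0,0,0.2,0.003,0,0,0,0,0]

```text
t: 35.25
eef_pos: [0.429, -0.0898, 0.0606]
orientation: [-0.5, -0.499, 0.5, -0.5]
ft_force: [-1.7, 0.5, 7.3]
opening: 0.0326
```

Call:
move_arm:
  commands: [0.2,0.001,0,0,0,0,0,0.2,0.002,0,0,0,0,0,0.2,0.003,0,0,0,0,0,0.2,0.003,0,0,0,0,0,0.2,0.003,0,0,0,0,0,0.2,0.003,0,0,0,0,0,0.2,0.003,0,0,0,0,0,0.2,0.003,0,0,0,0,0,0.2,0.003,0,0,0,0,0,0.2,0.003,0,0,0,0,0]

```text
t: 36.25
eef_pos: [0.4291, -0.0898, 0.0605]
orientation: [0.5, 0.499, -0.5, 0.5]
ft_force: [-3.1, 0.3, 17.2]
opening: 0.0325
```

Call:
move_arm:
  commands: [0.2,-0.001,0,0,0,0,0,0.2,-0.001,0,0,0,0,0,0.2,-0.001,0,0,0,0,0,0.2,-0.001,0,0,0,0,0,0.2,-0.001,0,0,0,0,0,0.2,-0.001,0,0,0,0,0,0.2,-0.001,0,0,0,0,0,0.2,-0.001,0,0,0,0,0,0.2,-0.001,0,0,0,0,0,0.2,-0.001,0,0,0,0,0]

```text
t: 37.25
eef_pos: [0.429, -0.0898, 0.0605]
orientation: [0.5, 0.499, -0.5, 0.5]
ft_force: [-1.7, 0.6, 14.9]
opening: 0.0324
```

```bash
python3 - <<'E'
from h import *
st(); grab('wrist','w20'); st()
E
```

```text
t 37.25 pos [ 0.429  -0.0898  0.0605] f [-1.73  0.56 14.91] tq [0.13 0.6  0.03] op 0.0324
Rerr [ 0.0012 -0.0007  0.0007] q [ 0.26  0.64 -0.17  2.22  0.35  0.3  -0.22]
t 37.3 pos [ 0.429  -0.0898  0.0605] f [-1.74  0.55 13.42] tq [0.1  0.61 0.05] op 0.0326
Rerr [ 0.0013 -0.0007  0.0006] q [ 0.26  0.64 -0.17  2.22  0.35  0.3  -0.22]
```

Call:
move_arm:
  commands: [0.2,0,0,0,0,0,0,0.2,0,0,0,0,0,0,0.2,0,0,0,0,0,0,0.2,-0.002,0,0,0,0,0,0.2,-0.004,0,0,0,0,0,0.4,-0.004,0,0,0,0,0,0.5,-0.004,0,0,0,0,0,0.6,-0.004,0,0,0,0,0,0.65,-0.004,0,0,0,0,0,0.65,-0.004,0,0,0,0,0]

```text
t: 38.3
eef_pos: [0.429, -0.0897, 0.0604]
orientation: [-0.5, -0.5, 0.5, -0.5]
ft_force: [0.2, 0.7, 0.3]
opening: 0.0606
```

Call:
move_arm:
  commands: [0.65,0,0,0,0,0,0,0.65,-0.05,0,0,0,0,0,0.65,-0.15,0,0,0,0,0,0.65,-0.3,0,0,0,0,0,0.65,-0.45,0,0,0,0,0,0.65,-0.55,0,0.08,0,0,0,0.65,-0.55,0,0.2,0,0,0,0.65,-0.55,0,0.25,0,0,0,0.65,-0.55,0,0.25,0,0,0,0.65,-0.55,0,0.25,0,0,0]

```text
t: 39.3
eef_pos: [0.4283, -0.1511, 0.1972]
orientation: [0.5, 0.5, -0.5, 0.499]
ft_force: [0.1, 1.5, -0.2]
opening: 0.0611
```

```bash
python3 - <<'E'
from h import *
st(); grab('wrist','w21'); topfit('w21',(.4285,-.09),.05,.08,.03)
grab('scene','s21'); im=cv2.imread('pics/s21.png'); cv2.imwrite('pics/c18.png',cv2.resize(im[140:270,150:380],None,fx=3.4,fy=3.4))
grab('top','t21'); topfit('t21',(.44,.41),.1,.13,.03); topfit('t21',(.424,-.09),.055,.08,.03)
E
```

```text
t 39.3 pos [ 0.4283 -0.1511  0.1972] f [ 0.06  1.52 -0.23] tq [-0.05 -0.06 -0.01] op 0.0611
Rerr [ 0.0012  0.0014 -0.0017] q [ 0.53  0.41 -0.34  2.06  0.21  0.7   0.05]
w21 n 937 z 0.0655 mean [ 0.4287 -0.0905] fit [ 0.4287 -0.0907] dia 0.0324 px [254.  133.1]
t21 n 89 z 0.1108 mean [0.4373 0.4075] fit [0.4375 0.4073] dia 0.0324 px [164.7 205.4]
t21 n 80 z 0.0659 mean [ 0.4264 -0.089 ] fit [ 0.4263 -0.0889] dia 0.0312 px [314.5 209.1]
```

View pics/w21.png

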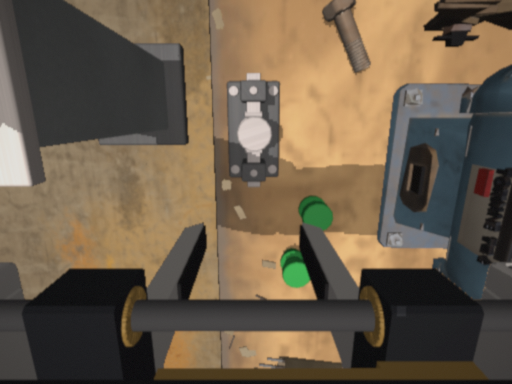

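View pics/c18.png

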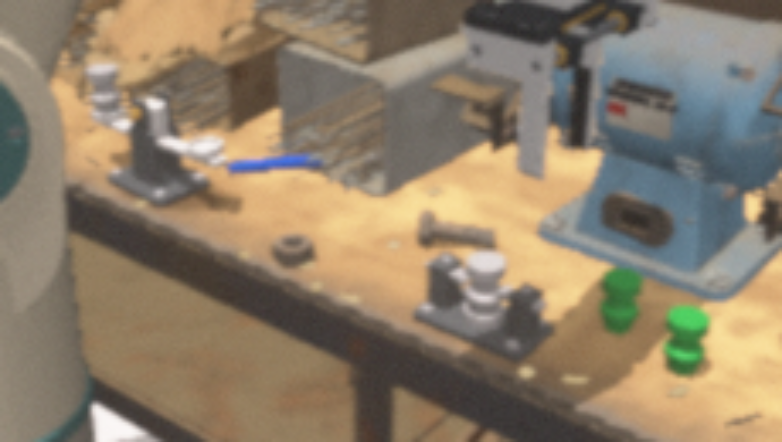

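```bash
python3 - <<'E'
from h import *
print(robot.hand_in())
E
```

```text
the job is handed in; nothing more can be done
None
```

The heavier slug is on the nest seat and the lighter one still stands in its cup. I handed the job in at about 39.5 s; no verdict was reported.

- **Weighing:** I stood one slug in each cup, let go and watched the beam. It went to -0.06 rad and was still there over a second later, so the slug in the right cup (the one picked from about (0.418, -0.191)) was the heavier.
- **Unloading the cup:** I lifted it out slowly, so the lighter slug came down with the beam rather than dropping.
- **Seating:** I pushed it down between the jaws and felt them snap into its groove. It met the seat at a slug-bottom height of about 14.5 mm.
- **Firm push:** Seating took the wrist force to a peak reading of 17.2 N. That was about 19.6 N corrected for the slug's weight and the sensor's offset, so I eased off and held it for over a second at 13 to 15 N (about 16 to 17 N corrected) before releasing. Force was read only at the end of each move, so a brief peak between readings would not show.

**Last checks:**
- **Seated slug:** The wrist camera puts the top of the nested slug at about 66.7 mm after correction for a 1 mm low depth reading. That matches the measured seat height plus 52 mm.
- **Lighter slug:** It stands in the left cup.
- **Loose parts:** The nut and one bolt looked undisturbed in the last pictures. I did not look again at the other bolt, but the arm never went near it.
- **Gripper:** It was clear of everything.

**Disagreements:** The top and wrist cameras differed by 2 to 4 mm in x, so I used the wrist camera for placing. The slug also entered the jaws slightly off centre, with about 6 N of side force, which I corrected by about 0.8 mm.

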